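# Gauge an angled dowel hole and fit the dowel that ends flush

## Robot

A 6-joint arm with a two-finger parallel gripper is mounted at the origin on the work surface. World frame = base frame: x ahead of the robot, y to its left, z up, the work surface at z = 0. Lengths are in m, angles in rad, forces in N, time in s.
With the tool pointing down it reaches from about 0.275 to 0.825 m from the base axis. Payload 4.9 kg.
Tool frame: the origin (TCP) lies midway between the tips of the shut fingers; the grasp point (between the pads) lies 19 mm behind it; z points along the fingers, y is the direction in which the jaws open and shut (so a half turn about z gives the same grasp; the last joint's range is limited). The gripper opens to 85 mm and grips with 20 to 120 N. Pads are 22 mm wide; open, the fingers measure 114 mm over their backs; the gripper's body (76 mm by 85 mm) begins 54 mm behind the grasp point. The pads swing forward as they close: fully open they stand 13 mm farther back than shut.
Start: joints at [-1.409, 0.326, -0.193, 1.052, 0, 1.437], TCP at [0.16, -0.526, 0.231] pointing down, gripper open.
Joint ranges: [-2.65, 2.65], [-0.97, 1.79], [-1.3, 1.35], [-1.93, 2.1], [-1.47, 1.37], [-3.14, 3.14]. Speed limits (rad/s): [2.57, 2.57, 3.14, 3.14, 3.14, 3.14].

## Interface

Orientations are given as [roll, pitch, yaw] about the fixed x, y, z axes, in that order (R = Rz(yaw) Ry(pitch) Rx(roll)).
In Python, from cell import sense, vision, arm, spotter gives the robot as it stands.
- The arm moves only by the tool servo_tool, never from a script. Its argument "motion" is a list of rows, each an object of numbers: "grip": the closure, from 0 (fully open) to 1 (shut); "x", "y", "z": the shift along the tool's x, y, z each as a share of 1 m, from -1 to 1; "rx", "ry", "rz": the turn, a rotation vector about the tool's x, y, z each as a share of 0.5 rad, from -1 to 1. In form: [{"grip": .., "x": .., "y": .., "z": .., "rx": .., "ry": .., "rz": ..}, ...]. A call has 1 to 10 rows; each row is the pose to reach, as a shift and turn from the pose commanded when the call began, along the tool's axes at that moment; what a row does not reach only later rows make up. A row lasts 1/8 s, in which the tool goes at most 62.5 mm and 10.7 degrees, less where a joint would pass 70% of its speed; a pose out of reach is approached as far as the arm can. A call with a number of a shift or a turn outside -1 to 1 is refused whole. A call with a gripper value outside its range is refused whole. The fingers move at their own pace and stop on an object; "grip_force" is the grip in N (left out, the last holds). Time passes only in rows, so rows that repeat a pose let the fingers close. It gives the time, the measured TCP pose, the force and the opening at its end, in the units of the state.
- sense(): the state, without advancing time (a new reading comes with each control period).
- vision.capture(name): name is "scene" or "top"; returns (picture, depth): 480x640x3 uint8, blue, green, red; 480x640 float32, m along the optical axis (not along the pixel's ray), 0 where there is no reading.
- vision.camera_model(name): a dict with "fov_y" (degrees; the focal length in pixels is half the picture's height over the tangent of half this angle, whatever the lens; pixels are square), "cx", "cy" (the principal point, pixels), "extrinsics" (4x4, takes a point from world to camera coordinates). Camera axes: x right, y down, z forward; pixel columns grow to the right and rows downward; lengths in m; the calibration is good to about 2 mm. A picture is of the moment at which its call begins. camera_model takes no time and is no camera call.
- arm.hand_in(): hands the job in, once; it reports no verdict.
Trained networks look in the newest picture that a camera, given by its name, has taken for a name from the list of things; names that differ only in an ending like _2 or _b are one class to them, and where a whole thing is asked for, a point or a joint stands for the part that bears it (a point fixed in the world has none). Each returns a list of dicts, best first, with "score" (0 to 1); they miss things now and then, are a little off and sometimes report something else, mostly with a low value. They report only what shows in the picture. A call takes as long as a camera call. They do not tell look-alikes from the thing itself.
- spotter.recognise(camera, target): "xy" ([column, row] in pixels, amid what is visible of it).
- spotter.outline_of(camera, target): "pixels" (480x640 bool, what is visible of it) and "xy" ([column, row] in pixels, amid what is visible of it).
- spotter.spot_point(camera, target): "xy" ([column, row] in pixels: a listed point, or the origin of a listed thing).
The state is a dict: "time_s": time; "q": joint angles; "qd": joint speeds; "tau": joint torques, N m; "tcp_pos": TCP position; "ee_rot": TCP orientation; "ft_force": force on the tool from outside, world axes, zero at the start; "moment": the same for the moment, N m; "grip_width": finger opening in m.
Only numpy, scipy, OpenCV 4.12 (cv2) and the standard library are available. Lean on these libraries where they do the work, as an engineer would, in place of code of your own. Each camera call takes 0.05 s, during which the arm holds its last target.

## Task

Find how deep the hole in the sloping wooden blank is: take the depth rod from its stand, rest its tip on the bottom of the hole for a moment, then put the rod back upright and fully home in the stand. Then slide the one dowel whose length equals that depth into the hole, so that it rests on the bottom with its end flush with the sloping face, and let it go. Leave the other three dowels standing where they are and do not disturb the clutter on the table.

Things in the scene. Friction and masses are not known exactly. Their poses are not given: they have to be found in the camera images.
- blank: light wood block, 80 mm up the slope, 120 mm wide, 75 mm thick, fixed on a cradle; its top face slopes 30 degrees, the lower edge on the robot's side. Origin: centre of the hole's mouth, in the plane of the top face, 112 mm above the table. z: square to the face, out of the hole, 30 degrees from vertical, leaning to the robot's side; y: level, along the width; x: up the slope
- hole_mouth (a point): the same point: centre of the hole's mouth, axes as the blank. The hole is round, 29 mm wide, with a 3 mm chamfer, square to the sloping face (along -z), with a flat rigid floor 28, 40, 52 or 64 mm below the face: which of them changes from run to run and must be measured
- rod: depth rod: steel rod 8 mm in diameter, 95 mm long, below a coaxial wooden handle 26 mm in diameter, 55 mm long; about 60 g. Origin: centre of the flat tip; z from the tip to the handle (handle at 95 to 150 mm). It starts upright in the stand, the handle's shoulder resting on the stand's top, the tip 1 mm above the table
- stand_hole (a point): centre of the mouth of the upright 14 mm through hole (2 mm chamfer) in the top of the dark wood stand, 60 x 60 mm, 96 mm tall, fixed to the table
- dowel28: plain light wood dowel, 24 mm in diameter, edges rounded 2 mm, 28 mm long, 10 g. Origin: its middle; z along its axis. It starts standing upright on a fixed 8 mm thick plywood board; which of the four dowels stands where on the board changes
- dowel40: plain light wood dowel, 24 mm in diameter, edges rounded 2 mm, 40 mm long, 14 g. Origin: its middle; z along its axis. It starts standing upright on a fixed 8 mm thick plywood board; which of the four dowels stands where on the board changes
- dowel52: plain light wood dowel, 24 mm in diameter, edges rounded 2 mm, 52 mm long, 19 g. Origin: its middle; z along its axis. It starts standing upright on a fixed 8 mm thick plywood board; which of the four dowels stands where on the board changes
- dowel64: plain light wood dowel, 24 mm in diameter, edges rounded 2 mm, 64 mm long, 23 g. Origin: its middle; z along its axis. It starts standing upright on a fixed 8 mm thick plywood board; which of the four dowels stands where on the board changes
- glue: white plastic glue bottle, 60 mm wide, 150 mm tall, standing near the far fence; clutter, origin at its underside
- jar: glass jar with steel lid, 68 mm wide, 90 mm tall, standing near the far fence; clutter, origin at its underside
- hammer: hammer lying along y near the far fence; clutter, origin at its underside
- tape: grey tape measure, 65 x 30 mm, 60 mm tall, on the table nearest the robot; clutter, origin at its underside
- offcut: stepped wood offcut, 70 x 45 mm, 50 mm tall at its higher end, on the near part of the table; clutter, origin at its underside
- sanding_block: flat cork sanding block, 100 x 60 x 30 mm, on the left part of the table; clutter, origin at its underside
There are look-alikes about, which are no part of the job. Leave any turquoise look-alike of the dowel64 alone.

How it is judged:
By the outcome, as a careful person would: the job done as asked, in the order asked, and still so for the second after the job is handed in, with the robot touching nothing.
It also fails if it takes over 64 s, if anything falls off the work surface, if the arm or the gripper's body presses on something with over 40 N, if the wrist force passes 120 N, or if a joint passes its speed limit or range.

## Working session

There is one attempt and no reset: what is moved stays moved. The work goes in short steps, Python scripts to look and compute and a tool call to move; the robot and the scene stay as the last step left them, time stands still between calls to the robot, and variables do not carry over. Pictures are saved under pics/ and viewed, and the job is handed in when it is done.

Besides the shell and the picture viewer there is one more tool, called after "Emit:" by a JSON object that holds its "method" and its "body", one argument or row to a line. servo_tool: Moves the arm, as the interface text tells. Its arguments: {"type":"object","properties":{"motion":{"type":"array","items":{"type":"object","properties":{"grip":{"type":"number"},"x":{"type":"number"},"y":{"type":"number"},"z":{"type":"number"},"rx":{"type":"number"},"ry":{"type":"number"},"rz":{"type":"number"}}}},"grip_force":{"type":"number"}},"required":["motion"]}

```bash
ls; mkdir -p pics
python3 - <<'E'
from cell import sense, vision, arm, spotter
import cv2
print(sense())
for n in("scene","top"):
    im,d=vision.capture(n); cv2.imwrite(f"pics/{n}0.png",im); print(n,vision.camera_model(n))
print(sense()['time_s'])
E
```

```text
pics
{'time_s': 0.0, 'q': array([-1.40921262e+00,  3.26939565e-01, -1.93592705e-01,  1.05198668e+00,
        5.69772922e-06,  1.43659181e+00]), 'qd': array([ 2.53315658e-04, -5.00142118e-04, -7.76894160e-04,  2.27038794e-03,
       -6.59483726e-05,  1.81409978e-04]), 'tau': array([ 1.97303365e-03, -4.43401158e+01,  2.62439346e+01,  1.54232187e-02,
        3.53813243e-05, -1.16199509e-06]), 'tcp_pos': array([ 0.16023769, -0.52553382,  0.23050083]), 'ee_rot': array([-3.13988628e+00, -2.36136506e-04,  2.95788009e-01]), 'ft_force': array([ 0.52805364,  0.02661224, -0.19139195]), 'moment': array([-0.00805078,  0.07247092, -0.0213374 ]), 'grip_width': 0.0853840662652883}
scene {'fov_y': 57.92891093324848, 'cx': 314.29708815888296, 'cy': 237.82168650661828, 'extrinsics': array([[ 0.20396554,  0.97896711, -0.00463271, -0.10659076],
       [ 0.64674585, -0.13829748, -0.7500624 , -0.32227297],
       [-0.73492711,  0.1499907 , -0.66135084,  1.37908864],
       [ 0.        ,  0.        ,  0.        ,  1.        ]])}
top {'fov_y': 45.06826931623605, 'cx': 320.56438607136556, 'cy': 229.83247740383953, 'extrinsics': array([[-9.02084869e-03, -9.99935678e-01, -6.87486594e-03,
         1.09584475e-03],
       [-9.97998529e-01,  9.43328306e-03, -6.25295941e-02,
         5.62978188e-01],
       [ 6.25904247e-02,  6.29703608e-03, -9.98019432e-01,
         1.25635071e+00],
       [ 0.00000000e+00,  0.00000000e+00,  0.00000000e+00,
         1.00000000e+00]])}
0.1
```

View pics/scene0.png

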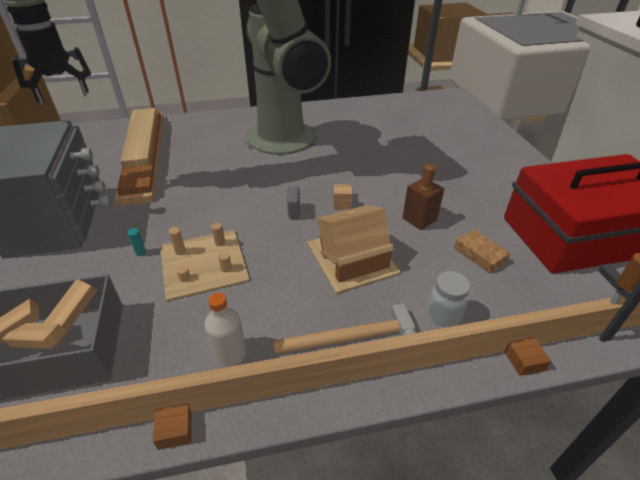

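View pics/top0.png

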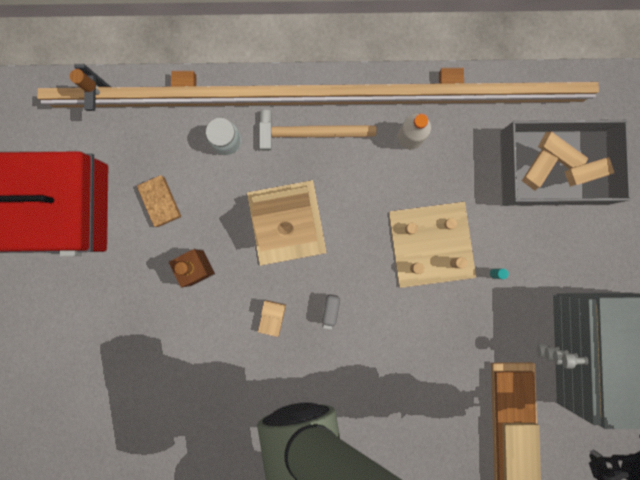

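The top view shows the rod handle at (182,267) on the stand at (195,268), and the hole mouth at (286,228). The four dowels on the board are at (411,229), (450,224), (417,267) and (459,263). Things that could be mistaken for a dowel: the turquoise peg at (502,273), the blocks in the tray at (565,160), and the offcut at (271,318). Next I'll measure positions.

```bash
cat > h.py <<'E'
import numpy as np, cv2
from cell import sense, vision, arm, spotter
def K(n):
    m=vision.camera_model(n); f=240/np.tan(np.radians(m['fov_y']/2)); return f,m['cx'],m['cy'],np.array(m['extrinsics'])
def cloud(n,d):
    f,cx,cy,E=K(n); v,u=np.mgrid[0:480,0:640]
    P=np.stack([(u-cx)/f*d,(v-cy)/f*d,d],-1); P=(P-E[:3,3])@E[:3,:3]; P[d==0]=np.nan; return P
def proj(n,p):
    f,cx,cy,E=K(n); q=E[:3,:3]@np.asarray(p)+E[:3,3]; return q[0]/q[2]*f+cx,q[1]/q[2]*f+cy
def ray_z(n,uv,z):
    f,cx,cy,E=K(n); R=E[:3,:3]; c=-R.T@E[:3,3]; r=R.T@np.array([(uv[0]-cx)/f,(uv[1]-cy)/f,1]); return c+r*(z-c[2])/r[2]
E
python3 - <<'E'
from h import *
np.set_printoptions(precision=4,suppress=True)
D={}
for n in("scene","top"):
    im,d=vision.capture(n); P=cloud(n,d); D[n]=(im,d,P); np.save(f"P_{n}.npy",P)
P=D['top'][2]
im=D['top'][0]
cv2.imwrite("pics/cropA.png",cv2.resize(im[190:300,140:340],None,fx=4,fy=4,interpolation=cv2.INTER_CUBIC))
cv2.imwrite("pics/cropB.png",cv2.resize(im[190:300,370:530],None,fx=5,fy=5,interpolation=cv2.INTER_CUBIC))
cv2.imwrite("pics/cropC.png",cv2.resize(D['scene'][0][210:310,110:270],None,fx=5,fy=5,interpolation=cv2.INTER_CUBIC))
for n in("scene","top"):
    for t in("hole_mouth","stand_hole","rod"):
        print(n,t,[(r['score'],np.round(r['xy'],1)) for r in spotter.spot_point(n,t)[:3]])
    for t in("dowel28","dowel40","dowel52","dowel64"):
        print(n,t,[(round(r['score'],2),np.round(r['xy'],1)) for r in spotter.outline_of(n,t)[:5]])
# dowels tops by height
for c,r in [(411,229),(450,224),(417,267),(459,263),(502,273),(182,267)]:
    w=P[r-12:r+12,c-12:c+12].reshape(-1,3); h=np.nanmax(w[:,2]); s=w[w[:,2]>h-0.006]; print((c,r),h,len(s),s.mean(0),s.min(0),s.max(0))
b=P[225:290,395:470].reshape(-1,3); print('board',np.nanmedian(b[:,2]), 'table',np.nanmedian(P[340:350,200:240,2]))
# blank face
w=P[212:262,255:322].reshape(-1,3); w=w[(w[:,2]>0.08)]
for _ in range(5):
    c=w.mean(0);_,_,V=np.linalg.svd(w-c); n_=V[2]*np.sign(V[2][2]); r=(w-c)@n_; w=w[abs(r)<0.004]
print('face n',n_,c,len(w),np.degrees(np.arccos(n_[2])))
print(sense()['time_s'])
E
```

```text
scene hole_mouth [(0.95, array([345.4, 210.9]))]
scene stand_hole [(0.96, array([425.3, 183.2]))]
scene rod [(0.48, array([349.8, 213.3]))]
scene dowel28 [(0.79, array([223.3, 258.5])), (0.74, array([178.9, 241. ])), (0.66, array([139.5, 240.6])), (0.61, array([184.2, 276.3])), (0.6, array([218.2, 236.7]))]
scene dowel40 [(0.79, array([223.3, 258.5])), (0.74, array([178.9, 241. ])), (0.66, array([139.5, 240.6])), (0.61, array([184.2, 276.3])), (0.6, array([218.2, 236.7]))]
scene dowel52 [(0.79, array([223.3, 258.5])), (0.74, array([178.9, 241. ])), (0.66, array([139.5, 240.6])), (0.61, array([184.2, 276.3])), (0.6, array([218.2, 236.7]))]
scene dowel64 [(0.79, array([223.3, 258.5])), (0.74, array([178.9, 241. ])), (0.66, array([139.5, 240.6])), (0.61, array([184.2, 276.3])), (0.6, array([218.2, 236.7]))]
top hole_mouth [(0.63, array([287.8, 230.6])), (0.49, array([453.8, 223.3]))]
top stand_hole [(0.67, array([461.1, 264.8])), (0.57, array([185.3, 269.9]))]
top rod [(0.79, array([194.6, 267. ])), (0.31, array([318.5, 132.9]))]
top dowel28 [(0.57, array([410.8, 226.4])), (0.54, array(
[... 591 characters left out ...]
 0.0538]
(450, 224) 0.043445843114632364 23 [ 0.5754 -0.2876  0.0389] [ 0.5651 -0.2975  0.0374] [ 0.5848 -0.2795  0.0434]
(417, 267) 0.06481321761354024 62 [ 0.479  -0.2109  0.0611] [ 0.4689 -0.2204  0.0588] [ 0.488  -0.1992  0.0648]
(459, 263) 0.07768354084579941 49 [ 0.4896 -0.2974  0.0735] [ 0.4788 -0.309   0.0717] [ 0.4996 -0.2878  0.0777]
(502, 273) 0.07154079853591129 27 [ 0.4657 -0.3853  0.0671] [ 0.4569 -0.3951  0.0657] [ 0.4758 -0.3769  0.0715]
(182, 267) 0.1561949429050927 74 [0.4829 0.271  0.152 ] [0.4702 0.2585 0.1502] [0.4938 0.2816 0.1562]
board 0.0076587739612725475 table 0.00010090712792136677
face n [-0.4929 -0.0862  0.8658] [0.5593 0.0699 0.1111] 1687 30.026002950853687
0.9
```

View pics/cropA.png

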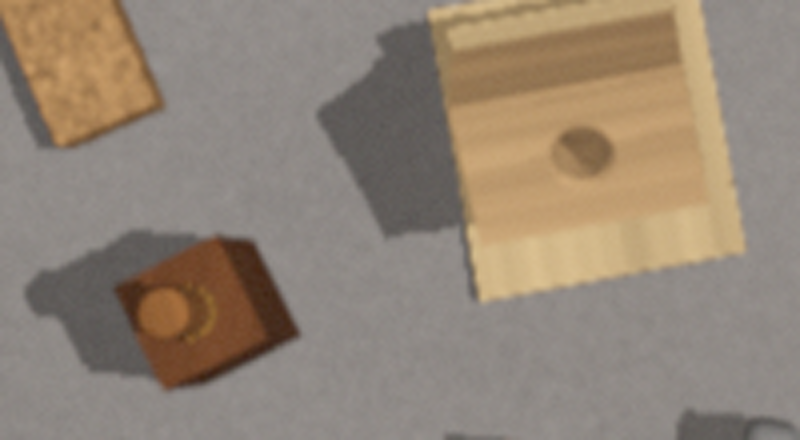

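View pics/cropB.png

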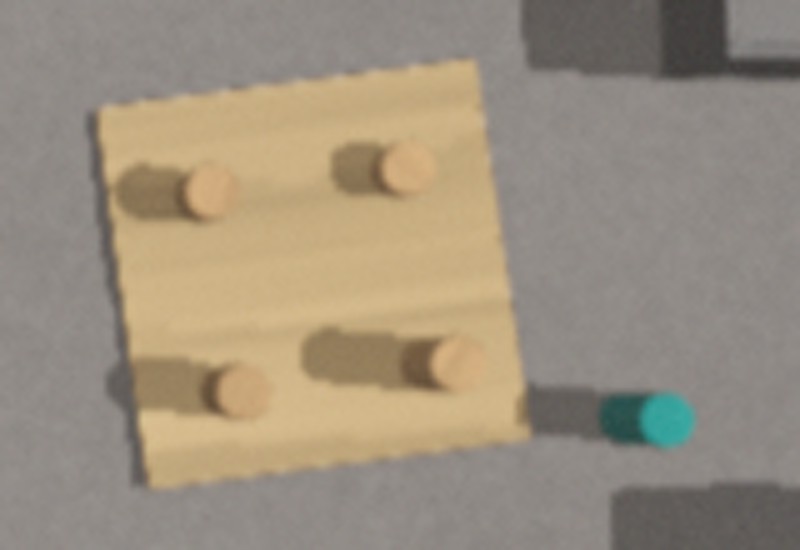

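View pics/cropC.png

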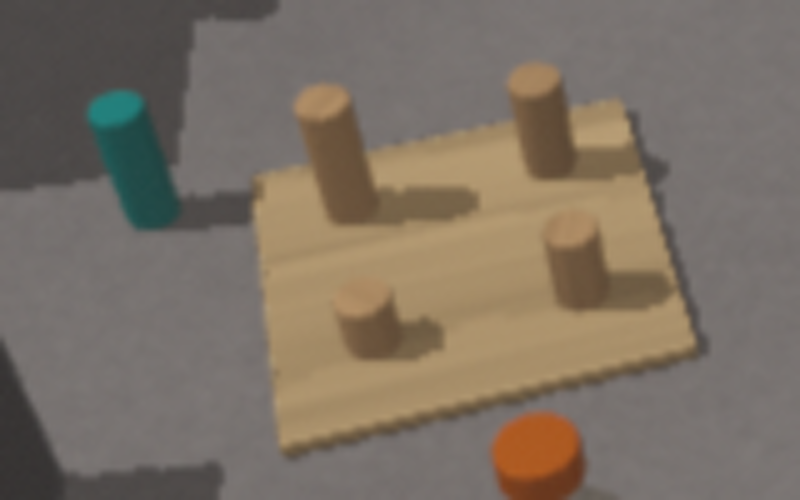

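The crops show the blank with its hole, the stand with the rod handle, and four wooden dowels. By height in the top view they are 40 mm at (411,229), 28 at (450,224), 52 at (417,267) and 64 at (459,263). The turquoise look-alike is at (502,273). Next I'll compare the two cameras.

Run:
```python
from h import *
from scipy.optimize import least_squares
np.set_printoptions(precision=4,suppress=True)
im=cv2.imread("pics/scene0.png")
a=cv2.resize(im[155:240,390:460],None,fx=5,fy=5,interpolation=cv2.INTER_CUBIC)
b=cv2.resize(im[195:280,305:400],None,fx=5,fy=5,interpolation=cv2.INTER_CUBIC)
c=np.zeros((425,a.shape[1]+b.shape[1],3),np.uint8); c[:,:a.shape[1]]=a; c[:,a.shape[1]:]=b
cv2.imwrite("pics/cropD.png",c)
T=np.load("P_top.npy");S=np.load("P_scene.npy")
print('hm rays', ray_z('top',(285.5,228.2),.112),ray_z('top',(287.8,230.6),.112),ray_z('scene',(345.4,210.9),.112))
print('sh rays', ray_z('top',(185.3,269.9),.096),ray_z('scene',(425.3,183.2),.096))
def cyl(P,c0,r,z0,z1):
    q=P.reshape(-1,3); q=q[~np.isnan(q[:,0])]
    q=q[(np.hypot(q[:,0]-c0[0],q[:,1]-c0[1])<r+.008)&(q[:,2]>z0)&(q[:,2]<z1)]
    s=least_squares(lambda p:np.hypot(q[:,0]-p[0],q[:,1]-p[1])-r,c0,loss='soft_l1',f_scale=.001)
    return s.x,len(q),np.median(abs(s.fun))
print('handle scene',cyl(S,(.483,.271),.013,.1,.145))
for n,c,h in(('40',(.566,-.2015),48),('28',(.5754,-.2876),36),('52',(.479,-.211),60),('64',(.4896,-.2974),72)):
    print(n,cyl(S,c,.012,.013,h/1e3-.004))
for nm,P in(('scene',S),('top',T)):
    q=P.reshape(-1,3); q=q[~np.isnan(q[:,0])]; q=q[(np.hypot(q[:,0]-.483,q[:,1]-.271)<.02)&(q[:,2]>.145)]; print(nm,'top handle',len(q),q.mean(0),(q.min(0)+q.max(0))/2)
    # face bounds
    R=np.array([[np.cos(np.radians(9.9)),np.sin(np.radians(9.9))],[-np.sin(np.radians(9.9)),np.cos(np.radians(9.9))]])
    q=P.reshape(-1,3);q=q[~np.isnan(q[:,0])]; q=q[(np.hypot(q[:,0]-.555,q[:,1]-.065)<.11)&(q[:,2]>.06)]
    c=np.array([.555,.065,.112])
    w=q
    n_=np.array([-.4929,-.0862,.8658])
    for _ in range(6):
        r=(w-w.mean(0))@n_; k=w[abs((q-c)@n_)<.005] if _==0 else w[abs(r)<.004]
        w=k; _u,_s,V=np.linalg.svd(w-w.mean(0)); n_=V[2]*np.sign(V[2][2])
    m=w.mean(0); print(nm,'face n',n_,'z at .555,.065:',m[2]-((.555-m[0])*n_[0]+(.065-m[1])*n_[1])/n_[2], len(w))
    z=n_; x=np.array([0,0,1])-z[2]*z; x/=np.linalg.norm(x); y=np.cross(z,x)
    l=np.c_[(w-c)@x,(w-c)@y]; 
    ctr=(np.percentile(l,0.5,axis=0)+np.percentile(l,99.5,axis=0))/2; print('ext',np.percentile(l,.5,axis=0),np.percentile(l,99.5,axis=0),'ctr',c+x*ctr[0]+y*ctr[1], 'yaw',np.degrees(np.arctan2(x[1],x[0])))
```

```text
hm rays [0.5611 0.0668 0.112 ] [0.5561 0.0621 0.112 ] [0.554  0.0604 0.112 ]
sh rays [0.4779 0.2749 0.096 ] [0.4717 0.2752 0.096 ]
handle scene (array([0.4832, 0.2718]), 199, np.float64(0.0008614942704606356))
40 (array([ 0.5642, -0.2014]), 121, np.float64(0.000586932784343375))
28 (array([ 0.5746, -0.2885]), 77, np.float64(0.0005197401325450594))
52 (array([ 0.4783, -0.2113]), 157, np.float64(0.0006356177850383501))
64 (array([ 0.489 , -0.2991]), 220, np.float64(0.0006855464733685687))
scene top handle 77 [0.4869 0.2695 0.1493] [0.4857 0.2708 0.1489]
scene face n [-0.4898 -0.0864  0.8676] z at .555,.065: 0.10799034697381571 432
ext [-0.0349 -0.0584] [0.0473 0.0612] ctr [0.5601 0.0673 0.1151] yaw 10.00027952257504
top top handle 133 [0.4828 0.2704 0.1505] [0.482  0.2707 0.1509]
top face n [-0.4911 -0.0873  0.8667] z at .555,.065: 0.10906147772608173 1578
ext [-0.0343 -0.057 ] [0.0462 0.0617] ctr [0.5597 0.0683 0.115 ] yaw 10.081938028158175
```

View pics/cropD.png

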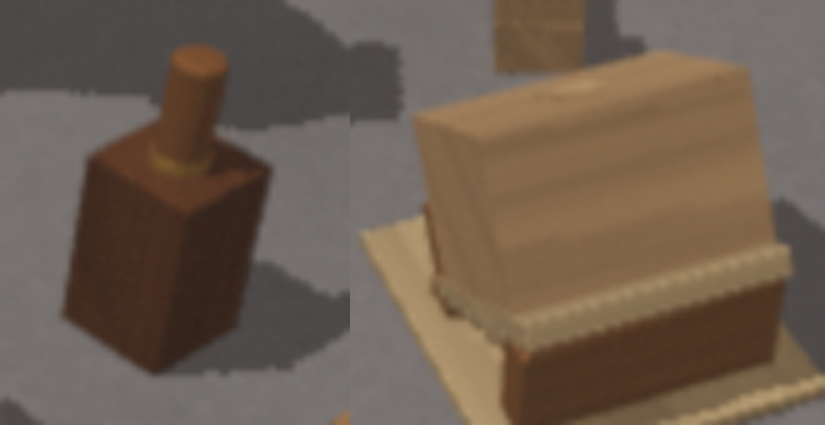

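```bash
cat >> h.py <<'E'
from scipy.spatial.transform import Rotation as Ro
Y=np.radians(10.0)
def Rt(tilt=0,yaw=Y): return Ro.from_euler('xyz',[np.pi,0,yaw])*Ro.from_euler('y',tilt)
def go(p,R=None):
    s=sense(); R0=Ro.from_euler('xyz',s['ee_rot']); R=R or R0
    d=R0.inv().apply(np.asarray(p)-s['tcp_pos']); rv=(R0.inv()*R).as_rotvec()/0.5
    print('t',round(s['time_s'],2),'tcp',np.round(s['tcp_pos'],4),'rot',np.round(s['ee_rot'],4),'F',np.round(s['ft_force'],2),'w',round(s['grip_width'],4),'q',np.round(s['q'],2)); print('xyz',np.round(d,4),'r',np.round(rv,4)); return d,rv
H=np.array([.5605,.067,.112]); N=np.array([-.4924,-.0868,.8660])
E
python3 - <<'E'
from h import *
print(proj('scene',H),proj('top',H),Rt(np.pi/6).as_matrix())
go([.4826,.2712,.24],Rt())
E
```

```text
(np.float64(349.250872770943), np.float64(212.35438644507798)) (np.float64(285.4065495129001), np.float64(228.47408714922406)) [[ 8.52868532e-01  1.73648178e-01  4.92403877e-01]
 [ 1.50383733e-01 -9.84807753e-01  8.68240888e-02]
 [ 5.00000000e-01  1.17961196e-16 -8.66025404e-01]]
t 0.9 tcp [ 0.1603 -0.5262  0.2313] rot [3.1416 0.     0.2958] F [0.46 0.64 0.67] w 0.0855 q [-1.41  0.33 -0.19  1.05 -0.    1.44]
xyz [ 0.5407 -0.6688 -0.0087] r [1.000e-04 0.000e+00 2.425e-01]
```

Emit:
{"method": "servo_tool", "body": {
  "motion": [
    {"grip":0,"x":0.541,"y":-0.669,"z":-0.009,"rz":0.2425},
    {"grip":0.2,"x":0.541,"y":-0.669,"z":-0.009,"rz":0.2425},
    {"grip":0.2,"x":0.541,"y":-0.669,"z":-0.009,"rz":0.2425},
    {"grip":0.2,"x":0.541,"y":-0.669,"z":-0.009,"rz":0.2425},
    {"grip":0.2,"x":0.541,"y":-0.669,"z":-0.009,"rz":0.2425},
    {"grip":0.2,"x":0.541,"y":-0.669,"z":-0.009,"rz":0.2425},
    {"grip":0.2,"x":0.541,"y":-0.669,"z":-0.009,"rz":0.2425},
    {"grip":0.2,"x":0.541,"y":-0.669,"z":-0.009,"rz":0.2425},
    {"grip":0.2,"x":0.541,"y":-0.669,"z":-0.009,"rz":0.2425},
    {"grip":0.2,"x":0.541,"y":-0.669,"z":-0.009,"rz":0.2425}
  ],
  "grip_force": 40
}}

```text
validation failed for argument at $.mo...
```

```bash
python3 -c "
from h import *
go([.4826,.2712,.24],Rt())"
```

```text
t 0.9 tcp [ 0.1603 -0.5262  0.2313] rot [3.1416 0.     0.2958] F [0.46 0.64 0.67] w 0.0855 q [-1.41  0.33 -0.19  1.05 -0.    1.44]
xyz [ 0.5407 -0.6688 -0.0087] r [1.000e-04 0.000e+00 2.425e-01]
```

Emit:
{"method": "servo_tool", "body": {
  "motion": [
    {"grip":0.2,"x":0.541,"y":-0.669,"z":-0.009,"rx":0,"ry":0,"rz":0.2425},
    {"grip":0.2,"x":0.541,"y":-0.669,"z":-0.009,"rx":0,"ry":0,"rz":0.2425},
    {"grip":0.2,"x":0.541,"y":-0.669,"z":-0.009,"rx":0,"ry":0,"rz":0.2425},
    {"grip":0.2,"x":0.541,"y":-0.669,"z":-0.009,"rx":0,"ry":0,"rz":0.2425},
    {"grip":0.2,"x":0.541,"y":-0.669,"z":-0.009,"rx":0,"ry":0,"rz":0.2425},
    {"grip":0.2,"x":0.541,"y":-0.669,"z":-0.009,"rx":0,"ry":0,"rz":0.2425},
    {"grip":0.2,"x":0.541,"y":-0.669,"z":-0.009,"rx":0,"ry":0,"rz":0.2425},
    {"grip":0.2,"x":0.541,"y":-0.669,"z":-0.009,"rx":0,"ry":0,"rz":0.2425},
    {"grip":0.2,"x":0.541,"y":-0.669,"z":-0.009,"rx":0,"ry":0,"rz":0.2425},
    {"grip":0.2,"x":0.541,"y":-0.669,"z":-0.009,"rx":0,"ry":0,"rz":0.2425}
  ],
  "grip_force": 40
}}

```text
time_s: 2.15
tcp_pos: [0.3953, 0.0554, 0.2383]
ee_rot: [3.141, -0.002, 0.175]
ft_force: [0.8, -0.7, 0.0]
grip_width: 0.0684
```

```bash
python3 -c "
from h import *
go([.4826,.2712,.24],Rt())"
```

```text
t 2.15 tcp [0.3953 0.0554 0.2383] rot [ 3.1409e+00 -1.6000e-03  1.7480e-01] F [ 0.76 -0.68  0.  ] w 0.0684 q [-0.05  0.04 -0.53  1.   -0.    2.92]
xyz [ 0.1235 -0.1974 -0.0016] r [ 0.0015 -0.0032  0.0005]
```

Joint 6 would pass its range at this yaw, so I'll yaw the tool another 1 rad. The rod and dowels are round, so the yaw doesn't matter for the grasp.

```bash
cat >> h.py <<'E'
def Rt(tilt=0,psi=1.0): return Ro.from_euler('xyz',[np.pi,0,Y])*Ro.from_euler('y',tilt)*Ro.from_euler('z',-psi)
E
python3 -c "
from h import *
go([.4826,.2712,.24],Rt())"
```

```text
t 2.15 tcp [0.3953 0.0554 0.2383] rot [ 3.1409e+00 -1.6000e-03  1.7480e-01] F [ 0.76 -0.68  0.  ] w 0.0684 q [-0.05  0.04 -0.53  1.   -0.    2.92]
xyz [ 0.1235 -0.1974 -0.0016] r [ 0.003  -0.0022 -1.9995]
```

Emit:
{"method": "servo_tool", "body": {
  "motion": [
    {"grip":0.2,"x":0.06,"y":-0.1,"z":-0.002,"rx":0,"ry":0,"rz":-1},
    {"grip":0.2,"x":0.06,"y":-0.1,"z":-0.002,"rx":0,"ry":0,"rz":-1},
    {"grip":0.2,"x":0.06,"y":-0.1,"z":-0.002,"rx":0,"ry":0,"rz":-1},
    {"grip":0.2,"x":0.06,"y":-0.1,"z":-0.002,"rx":0,"ry":0,"rz":-1}
  ]
}}

```text
time_s: 2.65
tcp_pos: [0.4361, 0.1628, 0.2396]
ee_rot: [-3.141, 0.0, 0.675]
ft_force: [-0.9, 0.3, -0.7]
grip_width: 0.0684
```

```bash
python3 -c "
from h import *
go([.4826,.2712,.24],Rt())"
```

```text
t 2.65 tcp [0.4361 0.1628 0.2396] rot [-3.1415e+00  5.0000e-04  6.7460e-01] F [-0.9  0.3 -0.7] w 0.0684 q [ 0.2   0.16 -0.39  1.02 -0.    2.67]
xyz [ 0.104  -0.0557 -0.0004] r [-4.000e-04  9.000e-04 -9.999e-01]
```

Emit:
{"method": "servo_tool", "body": {
  "motion": [
    {"grip":0.2,"x":0.104,"y":-0.056,"z":0,"rx":0,"ry":0,"rz":-1},
    {"grip":0.2,"x":0.104,"y":-0.056,"z":0,"rx":0,"ry":0,"rz":-1},
    {"grip":0.2,"x":0.104,"y":-0.056,"z":0,"rx":0,"ry":0,"rz":-1},
    {"grip":0.2,"x":0.104,"y":-0.056,"z":0,"rx":0,"ry":0,"rz":-1},
    {"grip":0.2,"x":0.104,"y":-0.056,"z":0,"rx":0,"ry":0,"rz":-1}
  ]
}}

```text
time_s: 3.28
tcp_pos: [0.4824, 0.2699, 0.24]
ee_rot: [-3.142, 0.0, 1.17]
ft_force: [-0.8, -0.1, -0.1]
grip_width: 0.0684
```

```bash
python3 -c "
from h import *
go([.4826,.2712,.110],Rt())
for n in ('scene','top'):
    im,d=vision.capture(n); cv2.imwrite('pics/%s1.png'%n,im[120:300,120:240] if n=='top' else im[60:300,320:560])
"; cd pics; python3 -c "
import cv2
for n in('scene1','top1'): cv2.imwrite(n+'b.png',cv2.resize(cv2.imread(n+'.png'),None,fx=2.5,fy=2.5))"
```

```text
t 3.27 tcp [0.4824 0.2699 0.24  ] rot [-3.1416e+00  1.0000e-04  1.1704e+00] F [-0.79 -0.13 -0.08] w 0.0684 q [ 0.38  0.33 -0.17  1.07 -0.    2.35]
xyz [ 0.0013 -0.0004  0.13  ] r [-0.0001  0.0002 -0.0082]
```

View pics/scene1b.png

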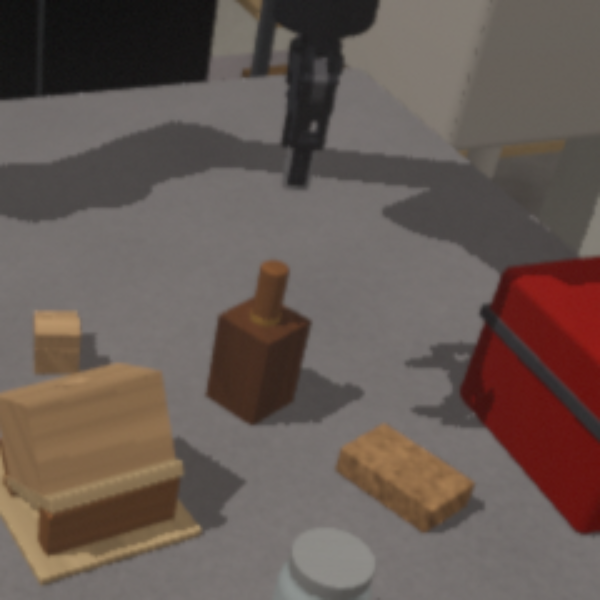

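View pics/top1b.png

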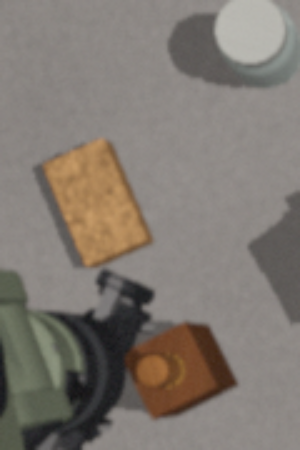

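The gripper stands over the rod and nothing is in its way. Next it goes down and grips.

Emit:
{"method": "servo_tool", "body": {
  "motion": [
    {"grip":0.2,"x":0.001,"y":0,"z":0.05,"rx":0,"ry":0,"rz":-0.008},
    {"grip":0.2,"x":0.001,"y":0,"z":0.09,"rx":0,"ry":0,"rz":-0.008},
    {"grip":0.2,"x":0.001,"y":0,"z":0.115,"rx":0,"ry":0,"rz":-0.008},
    {"grip":0.2,"x":0.001,"y":0,"z":0.128,"rx":0,"ry":0,"rz":-0.008},
    {"grip":0.2,"x":0.001,"y":0,"z":0.13,"rx":0,"ry":0,"rz":-0.008},
    {"grip":0.2,"x":0.001,"y":0,"z":0.13,"rx":0,"ry":0,"rz":-0.008}
  ]
}}

```text
time_s: 4.12
tcp_pos: [0.4837, 0.272, 0.1108]
ee_rot: [3.14, -0.001, 1.178]
ft_force: [-0.2, -0.7, 0.5]
grip_width: 0.0684
```

```bash
python3 -c "
from h import *
go([.4826,.2712,.110],Rt())
"
```

```text
t 4.12 tcp [0.4837 0.272  0.1108] rot [ 3.1404e+00 -1.2000e-03  1.1781e+00] F [-0.16 -0.71  0.5 ] w 0.0684 q [ 0.38  0.44 -0.35  0.78  0.    2.34]
xyz [-0.0011 -0.0007  0.0008] r [ 0.0023 -0.0023  0.0071]
```

Emit:
{"method": "servo_tool", "body": {
  "motion": [
    {"grip":1,"x":-0.001,"y":-0.001,"z":0.0,"rx":0,"ry":0,"rz":0},
    {"grip":1,"x":-0.001,"y":-0.001,"z":0.0,"rx":0,"ry":0,"rz":0},
    {"grip":1,"x":-0.001,"y":-0.001,"z":0.0,"rx":0,"ry":0,"rz":0},
    {"grip":1,"x":-0.001,"y":-0.001,"z":0.0,"rx":0,"ry":0,"rz":0},
    {"grip":1,"x":-0.001,"y":-0.001,"z":0.0,"rx":0,"ry":0,"rz":0}
  ],
  "grip_force": 40
}}

```text
time_s: 4.75
tcp_pos: [0.482, 0.2714, 0.1105]
ee_rot: [3.141, -0.001, 1.179]
ft_force: [-1.9, -0.5, 6.1]
grip_width: 0.0252
```

```bash
python3 -c "
from h import *
go([.4826,.2712,.23],Rt())
"
```

```text
t 4.75 tcp [0.482  0.2714 0.1105] rot [ 3.1408e+00 -7.0000e-04  1.1786e+00] F [-1.93 -0.54  6.05] w 0.0252 q [ 0.38  0.44 -0.35  0.77 -0.    2.34]
xyz [ 1.000e-04  7.000e-04 -1.195e-01] r [ 0.0015 -0.0014  0.0081]
```

Emit:
{"method": "servo_tool", "body": {
  "motion": [
    {"grip":1,"x":0,"y":0,"z":-0.02,"rx":0,"ry":0,"rz":0},
    {"grip":1,"x":0,"y":0,"z":-0.07,"rx":0,"ry":0,"rz":0},
    {"grip":1,"x":0,"y":0,"z":-0.11,"rx":0,"ry":0,"rz":0},
    {"grip":1,"x":0,"y":0,"z":-0.14,"rx":0,"ry":0,"rz":0},
    {"grip":1,"x":0,"y":0,"z":-0.14,"rx":0,"ry":0,"rz":0}
  ]
}}

```text
time_s: 5.38
tcp_pos: [0.483, 0.2718, 0.2519]
ee_rot: [3.138, -0.003, 1.179]
ft_force: [-0.3, -0.4, -0.5]
grip_width: 0.025
```

```bash
python3 -c "
from h import *
go(H+N*.1495,Rt(np.pi/6))
print(H+N*.1495)
"
```

```text
t 5.38 tcp [0.483  0.2718 0.2519] rot [ 3.1383 -0.0032  1.1786] F [-0.32 -0.44 -0.53] w 0.025 q [ 0.38  0.32 -0.15  1.1   0.    2.34]
xyz [-0.1998  0.0868  0.0101] r [-0.8758  0.5576  0.0074]
[0.4868862 0.0540234 0.241467 ]
```

Emit:
{"method": "servo_tool", "body": {
  "motion": [
    {"grip":1,"x":-0.2,"y":0.087,"z":-0.01,"rx":-0.2,"ry":0.12,"rz":0.007},
    {"grip":1,"x":-0.2,"y":0.087,"z":-0.01,"rx":-0.5,"ry":0.32,"rz":0.007},
    {"grip":1,"x":-0.2,"y":0.087,"z":0.0,"rx":-0.8757,"ry":0.5576,"rz":0.007},
    {"grip":1,"x":-0.2,"y":0.087,"z":0.01,"rx":-0.8757,"ry":0.5576,"rz":0.007},
    {"grip":1,"x":-0.2,"y":0.087,"z":0.01,"rx":-0.8757,"ry":0.5576,"rz":0.007},
    {"grip":1,"x":-0.2,"y":0.087,"z":0.01,"rx":-0.8757,"ry":0.5576,"rz":0.007}
  ]
}}

```text
time_s: 6.12
tcp_pos: [0.4858, 0.0534, 0.2395]
ee_rot: [2.694, -0.271, 1.237]
ft_force: [-0.3, -0.1, -0.3]
grip_width: 0.0251
```

Run:
```python
from h import *
go(H+N*.1495,Rt(np.pi/6))
for n in ('scene','top'):
    im,d=vision.capture(n); cv2.imwrite('pics/%s2.png'%n,cv2.resize(im[150:300,200:350] if n=='top' else im[90:290,260:460],None,fx=3,fy=3,interpolation=cv2.INTER_CUBIC))
```

```text
t 6.12 tcp [0.4858 0.0534 0.2395] rot [ 2.694  -0.2706  1.2367] F [-0.33 -0.05 -0.27] w 0.0251 q [-0.14 -0.15 -0.85  0.37  0.15  1.87]
xyz [ 0.0014  0.0015 -0.0011] r [-0.0088  0.0063  0.0006]
```

View pics/scene2.png

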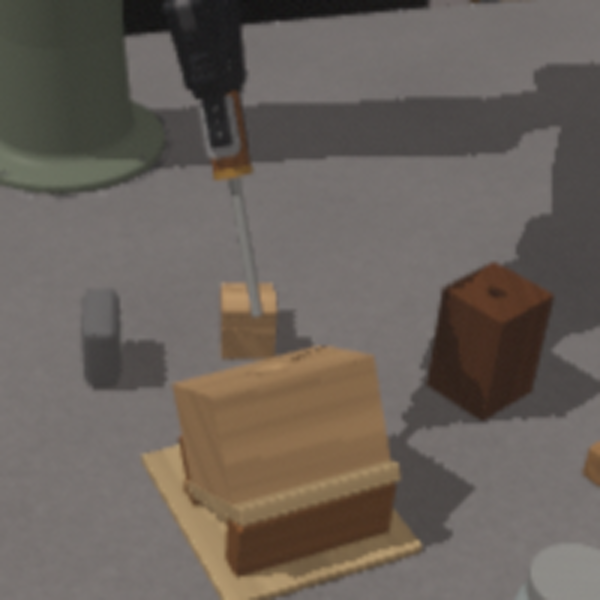

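View pics/top2.png

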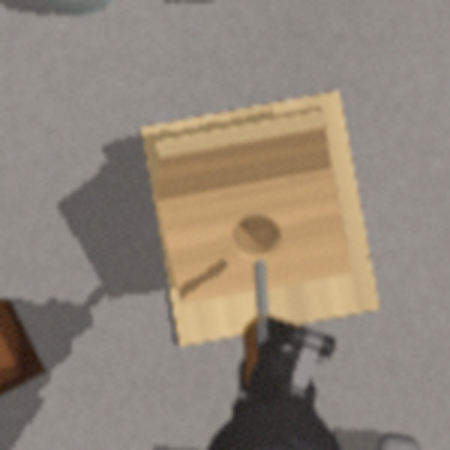

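Run:
```python
from h import *
s=sense(); R=Ro.from_euler('xyz',s['ee_rot']); t=s['tcp_pos']+R.apply([0,0,.1095])
print(t,proj('top',t),proj('scene',t),'seen top ~(287,238) scene ~',(257/3+260,314/3+90))
go(H+N*(.1495-.05),Rt(np.pi/6))
```

```text
[0.5398748  0.0636025  0.14499882] (np.float64(286.05018676274074), np.float64(237.76680541572762)) (np.float64(345.81125562812537), np.float64(193.9438085371746)) seen top ~(287,238) scene ~ (345.6666666666667, 194.66666666666669)
t 6.22 tcp [0.4864 0.0541 0.2401] rot [ 2.6931 -0.2707  1.2389] F [ 0.38 -0.01 -0.96] w 0.0251 q [-0.14 -0.14 -0.85  0.37  0.15  1.87]
xyz [0.0005 0.0012 0.049 ] r [-0.008   0.0043  0.0042]
```

The predicted tip and the seen tip agree within 1–2 px in both views. I'll insert to 24 mm first, which is short of the shallowest floor.

Emit:
{"method": "servo_tool", "body": {
  "motion": [
    {"grip":1,"x":0.0005,"y":0.001,"z":0.025,"rx":-0.008,"ry":0.004,"rz":0.004},
    {"grip":1,"x":0.0005,"y":0.001,"z":0.045,"rx":-0.008,"ry":0.004,"rz":0.004},
    {"grip":1,"x":0.0005,"y":0.001,"z":0.058,"rx":-0.008,"ry":0.004,"rz":0.004},
    {"grip":1,"x":0.0005,"y":0.001,"z":0.063,"rx":-0.008,"ry":0.004,"rz":0.004},
    {"grip":1,"x":0.0005,"y":0.001,"z":0.063,"rx":-0.008,"ry":0.004,"rz":0.004}
  ]
}}

```text
time_s: 6.85
tcp_pos: [0.5176, 0.0594, 0.1855]
ee_rot: [2.69, -0.273, 1.237]
ft_force: [0.3, 0.0, -0.1]
grip_width: 0.0251
```

Emit:
{"method": "servo_tool", "body": {
  "motion": [
    {"grip":1,"x":0,"y":0,"z":0.002,"rx":0,"ry":0,"rz":0},
    {"grip":1,"x":0,"y":0,"z":0.004,"rx":0,"ry":0,"rz":0},
    {"grip":1,"x":0,"y":0,"z":0.006,"rx":0,"ry":0,"rz":0},
    {"grip":1,"x":0,"y":0,"z":0.007,"rx":0,"ry":0,"rz":0}
  ]
}}

```text
time_s: 7.35
tcp_pos: [0.5208, 0.0591, 0.1796]
ee_rot: [2.689, -0.273, 1.236]
ft_force: [-1.1, -0.0, -0.7]
grip_width: 0.0249
```

```bash
cat >> h.py <<'E'
def dep(off=.1095):
    s=sense(); R=Ro.from_euler('xyz',s['ee_rot']); t=s['tcp_pos']+R.apply([0,0,off]); v=t-H; d=v@N; print('tip depth mm',-d*1e3,'lateral',(v-d*N)*1e3,'axial F',s['ft_force']@N,s['ft_force'])
E
python3 -c "
from h import *
dep()
go(H+N*(.1095-.036),Rt(np.pi/6))"
```

```text
tip depth mm 30.72485225562879 lateral [-0.85866757 -1.18207902 -0.60855666] axial F -0.03383360011436008 [-1.10272596 -0.03277049 -0.66935374]
t 7.35 tcp [0.5208 0.0591 0.1796] rot [ 2.6891 -0.2732  1.2359] F [-1.1  -0.03 -0.67] w 0.0249 q [-0.11  0.02 -0.89  0.16  0.14  1.9 ]
xyz [0.0014 0.0005 0.0053] r [ 0.0015  0.0023 -0.003 ]
```

Emit:
{"method": "servo_tool", "body": {
  "motion": [
    {"grip":1,"x":0.001,"y":0.0005,"z":0.003,"rx":0,"ry":0,"rz":0},
    {"grip":1,"x":0.001,"y":0.0005,"z":0.005,"rx":0,"ry":0,"rz":0},
    {"grip":1,"x":0.001,"y":0.0005,"z":0.007,"rx":0,"ry":0,"rz":0},
    {"grip":1,"x":0.001,"y":0.0005,"z":0.0085,"rx":0,"ry":0,"rz":0},
    {"grip":1,"x":0.001,"y":0.0005,"z":0.01,"rx":0,"ry":0,"rz":0}
  ]
}}

```text
time_s: 7.98
tcp_pos: [0.5265, 0.0608, 0.1713]
ee_rot: [2.689, -0.273, 1.236]
ft_force: [-0.3, 0.2, -1.2]
grip_width: 0.0251
```

```bash
python3 -c "
from h import *
dep()"
```

```text
tip depth mm 40.84965731262014 lateral [-0.23658098 -0.37570332 -0.17462783] axial F -0.8844564371723899 [-0.34453213  0.15892696 -1.20128083]
```

Emit:
{"method": "servo_tool", "body": {
  "motion": [
    {"grip":1,"x":0,"y":0,"z":0.001,"rx":0,"ry":0,"rz":0},
    {"grip":1,"x":0,"y":0,"z":0.002,"rx":0,"ry":0,"rz":0},
    {"grip":1,"x":0,"y":0,"z":0.003,"rx":0,"ry":0,"rz":0},
    {"grip":1,"x":0,"y":0,"z":0.004,"rx":0,"ry":0,"rz":0}
  ]
}}

```text
time_s: 8.48
tcp_pos: [0.5284, 0.0611, 0.1679]
ee_rot: [2.689, -0.273, 1.236]
ft_force: [0.2, -0.6, -0.9]
grip_width: 0.0253
```

```bash
python3 -c "
from h import *
dep()"
```

```text
tip depth mm 44.753538437957275 lateral [-0.15180498 -0.39735785 -0.12882981] axial F -0.8431271595642811 [ 0.19287995 -0.62504724 -0.92656718]
```

No contact at 44.7 mm, so the depth isn't 40. I'll go on to about 49, then creep.

Emit:
{"method": "servo_tool", "body": {
  "motion": [
    {"grip":1,"x":0,"y":0,"z":0.002,"rx":0,"ry":0,"rz":0},
    {"grip":1,"x":0,"y":0,"z":0.004,"rx":0,"ry":0,"rz":0},
    {"grip":1,"x":0,"y":0,"z":0.0055,"rx":0,"ry":0,"rz":0},
    {"grip":1,"x":0,"y":0,"z":0.0065,"rx":0,"ry":0,"rz":0},
    {"grip":1,"x":0,"y":0,"z":0.0075,"rx":0,"ry":0,"rz":0}
  ]
}}

```text
time_s: 9.1
tcp_pos: [0.5321, 0.0617, 0.1614]
ee_rot: [2.689, -0.273, 1.236]
ft_force: [0.3, -0.2, -0.5]
grip_width: 0.0252
```

```bash
python3 -c "
from h import *
dep()"
```

```text
tip depth mm 52.29942011516101 lateral [-0.18558534 -0.42129751 -0.15088963] axial F -0.58905412314303 [ 0.33638172 -0.21573641 -0.51056083]
```

Emit:
{"method": "servo_tool", "body": {
  "motion": [
    {"grip":1,"x":0,"y":0,"z":0.001,"rx":0,"ry":0,"rz":0},
    {"grip":1,"x":0,"y":0,"z":0.002,"rx":0,"ry":0,"rz":0},
    {"grip":1,"x":0,"y":0,"z":0.003,"rx":0,"ry":0,"rz":0},
    {"grip":1,"x":0,"y":0,"z":0.0035,"rx":0,"ry":0,"rz":0}
  ]
}}

```text
time_s: 9.6
tcp_pos: [0.5338, 0.062, 0.1583]
ee_rot: [2.689, -0.273, 1.236]
ft_force: [-0.5, -0.4, -1.4]
grip_width: 0.025
```

```bash
python3 -c "
from h import *
dep()"
```

```text
tip depth mm 55.78798509051236 lateral [-0.23862369 -0.42520922 -0.18164832] axial F -0.9175239468163179 [-0.46047331 -0.37312655 -1.35871639]
```

Emit:
{"method": "servo_tool", "body": {
  "motion": [
    {"grip":1,"x":0,"y":0,"z":0.002,"rx":0,"ry":0,"rz":0},
    {"grip":1,"x":0,"y":0,"z":0.004,"rx":0,"ry":0,"rz":0},
    {"grip":1,"x":0,"y":0,"z":0.0055,"rx":0,"ry":0,"rz":0},
    {"grip":1,"x":0,"y":0,"z":0.0065,"rx":0,"ry":0,"rz":0},
    {"grip":1,"x":0,"y":0,"z":0.0065,"rx":0,"ry":0,"rz":0}
  ]
}}

```text
time_s: 10.22
tcp_pos: [0.537, 0.0626, 0.1527]
ee_rot: [2.689, -0.273, 1.236]
ft_force: [0.0, -0.0, 0.2]
grip_width: 0.025
```

Emit:
{"method": "servo_tool", "body": {
  "motion": [
    {"grip":1,"x":0,"y":0,"z":0.0007,"rx":0,"ry":0,"rz":0},
    {"grip":1,"x":0,"y":0,"z":0.0014,"rx":0,"ry":0,"rz":0}
  ]
}}

```text
time_s: 10.48
tcp_pos: [0.5378, 0.0627, 0.1516]
ee_rot: [2.689, -0.273, 1.236]
ft_force: [0.3, 0.2, -0.8]
grip_width: 0.0252
```

```bash
python3 -c "
from h import *
dep()"
```

```text
tip depth mm 63.62575929970482 lateral [-0.1100585  -0.43613149 -0.11011266] axial F -0.8545743380678474 [ 0.28418328  0.22367897 -0.80280272]
```

Emit:
{"method": "servo_tool", "body": {
  "motion": [
    {"grip":1,"x":0,"y":0,"z":0.0007,"rx":0,"ry":0,"rz":0},
    {"grip":1,"x":0,"y":0,"z":0.0014,"rx":0,"ry":0,"rz":0}
  ]
}}

```text
time_s: 10.72
tcp_pos: [0.5384, 0.0629, 0.1511]
ee_rot: [2.688, -0.273, 1.236]
ft_force: [-13.9, -1.8, 17.4]
grip_width: 0.025
```

```bash
python3 -c "
from h import *
dep()"
```

```text
tip depth mm 64.36459013082974 lateral [ 0.21528607 -0.32070695  0.08640016] axial F 22.051797192702796 [-13.88929506  -1.75299778  17.39093314]
```

There's firm contact at 64.4 mm, so the depth is 64 mm. I'll ease off slightly and rest the tip on the floor for a moment.

Emit:
{"method": "servo_tool", "body": {
  "motion": [
    {"grip":1,"x":0,"y":0,"z":-0.0004,"rx":0,"ry":0,"rz":0},
    {"grip":1,"x":0,"y":0,"z":-0.0004,"rx":0,"ry":0,"rz":0},
    {"grip":1,"x":0,"y":0,"z":-0.0004,"rx":0,"ry":0,"rz":0},
    {"grip":1,"x":0,"y":0,"z":-0.0004,"rx":0,"ry":0,"rz":0},
    {"grip":1,"x":0,"y":0,"z":-0.0004,"rx":0,"ry":0,"rz":0}
  ]
}}

```text
time_s: 11.35
tcp_pos: [0.5382, 0.0628, 0.1512]
ee_rot: [2.689, -0.273, 1.236]
ft_force: [-6.2, -0.3, 7.3]
grip_width: 0.0253
```

```bash
python3 -c "
from h import *
dep()
go(H+N*.1495,Rt(np.pi/6))"
```

```text
tip depth mm 64.1593382138811 lateral [ 0.09106719 -0.37938704  0.00990116] axial F 9.429983602253769 [-6.1724603  -0.34501918  7.34493821]
t 11.35 tcp [0.5382 0.0628 0.1512] rot [ 2.6886 -0.2733  1.2362] F [-6.17 -0.35  7.34] w 0.0253 q [-0.1   0.1  -0.9   0.06  0.13  1.91]
xyz [ 1.000e-04  0.000e+00 -1.042e-01] r [ 0.0024  0.0017 -0.0026]
```

Rested with 9 N of contact. Withdrawing.

Emit:
{"method": "servo_tool", "body": {
  "motion": [
    {"grip":1,"x":0,"y":0,"z":-0.03,"rx":0,"ry":0,"rz":0},
    {"grip":1,"x":0,"y":0,"z":-0.07,"rx":0,"ry":0,"rz":0},
    {"grip":1,"x":0,"y":0,"z":-0.104,"rx":0,"ry":0,"rz":0},
    {"grip":1,"x":0,"y":0,"z":-0.104,"rx":0,"ry":0,"rz":0}
  ]
}}

```text
time_s: 11.85
tcp_pos: [0.488, 0.0536, 0.2435]
ee_rot: [2.684, -0.274, 1.237]
ft_force: [1.0, 0.2, -1.2]
grip_width: 0.0253
```

```bash
python3 -c "
from h import *
go([.482,.2714,.25],Rt())"
```

```text
t 11.85 tcp [0.488  0.0536 0.2435] rot [ 2.684  -0.2742  1.2371] F [ 1.    0.16 -1.2 ] w 0.0253 q [-0.14 -0.15 -0.85  0.37  0.15  1.87]
xyz [ 0.198  -0.0906  0.0099] r [ 0.892  -0.5668 -0.0032]
```

Emit:
{"method": "servo_tool", "body": {
  "motion": [
    {"grip":1,"x":0.05,"y":-0.025,"z":-0.01,"rx":0.2,"ry":-0.12,"rz":0},
    {"grip":1,"x":0.1,"y":-0.05,"z":-0.01,"rx":0.5,"ry":-0.32,"rz":0},
    {"grip":1,"x":0.15,"y":-0.075,"z":0.0,"rx":0.892,"ry":-0.567,"rz":-0.003},
    {"grip":1,"x":0.198,"y":-0.0906,"z":0.01,"rx":0.892,"ry":-0.567,"rz":-0.003},
    {"grip":1,"x":0.198,"y":-0.0906,"z":0.01,"rx":0.892,"ry":-0.567,"rz":-0.003},
    {"grip":1,"x":0.198,"y":-0.0906,"z":0.01,"rx":0.892,"ry":-0.567,"rz":-0.003}
  ]
}}

```text
time_s: 12.6
tcp_pos: [0.4806, 0.2715, 0.2456]
ee_rot: [-3.135, 0.003, 1.175]
ft_force: [-0.9, -0.4, -1.2]
grip_width: 0.0249
```

Run:
```python
from h import *
go([.482,.2714,.212],Rt())
s=sense(); R=Ro.from_euler('xyz',s['ee_rot']); t=s['tcp_pos']+R.apply([0,0,.1095])
for n in ('scene','top'):
    im,d=vision.capture(n); print(n,proj(n,t),proj(n,[.482,.2714,.096])); cv2.imwrite('pics/%s3.png'%n,cv2.resize(im[210:310,140:240] if n=='top' else im[90:250,370:480],None,fx=4,fy=4,interpolation=cv2.INTER_CUBIC))
```

```text
t 12.6 tcp [0.4806 0.2715 0.2456] rot [-3.1353  0.0034  1.1753] F [-0.9  -0.43 -1.16] w 0.0249 q [ 0.38  0.33 -0.16  1.1   0.    2.35]
xyz [0.0006 0.0015 0.0336] r [-0.0127  0.0068  0.0015]
scene (np.float64(428.0440477207462), np.float64(170.57980960594614)) (np.float64(425.4893288998105), np.float64(185.86135806433634))
top (np.float64(182.24266023262123), np.float64(269.06674933312087)) (np.float64(187.0202678455013), np.float64(267.91256122266293))
```

View pics/scene3.png

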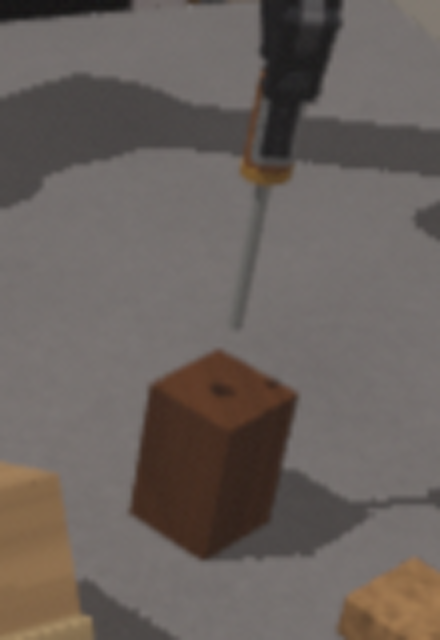

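View pics/top3.png

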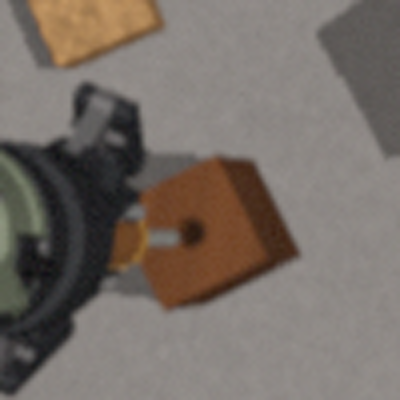

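The tip and the stand hole both match predictions within about 1.5 px. I'll lower to just above the mouth, straighten, then insert.

Emit:
{"method": "servo_tool", "body": {
  "motion": [
    {"grip":1,"x":0.0006,"y":0.001,"z":0.015,"rx":-0.0127,"ry":0.0068,"rz":0},
    {"grip":1,"x":0.0006,"y":0.001,"z":0.028,"rx":-0.0127,"ry":0.0068,"rz":0},
    {"grip":1,"x":0.0006,"y":0.001,"z":0.032,"rx":-0.0127,"ry":0.0068,"rz":0},
    {"grip":1,"x":0.0006,"y":0.001,"z":0.032,"rx":-0.0127,"ry":0.0068,"rz":0}
  ]
}}

```text
time_s: 13.2
tcp_pos: [0.4819, 0.2715, 0.2154]
ee_rot: [3.14, -0.002, 1.174]
ft_force: [0.2, -0.1, -0.4]
grip_width: 0.025
```

Run:
```python
from h import *
go([.482,.2714,.112],Rt())
```

```text
t 13.2 tcp [0.4819 0.2715 0.2154] rot [ 3.1404e+00 -1.8000e-03  1.1741e+00] F [ 0.24 -0.13 -0.41] w 0.025 q [ 0.38  0.34 -0.21  1.01  0.    2.35]
xyz [-0.0002 -0.      0.1034] r [ 0.0023 -0.0037 -0.0008]
```

Emit:
{"method": "servo_tool", "body": {
  "motion": [
    {"grip":1,"x":0,"y":0,"z":0.01,"rx":0.001,"ry":-0.002,"rz":0},
    {"grip":1,"x":0,"y":0,"z":0.02,"rx":0.001,"ry":-0.002,"rz":0},
    {"grip":1,"x":0,"y":0,"z":0.03,"rx":0.001,"ry":-0.002,"rz":0},
    {"grip":1,"x":0,"y":0,"z":0.03,"rx":0.001,"ry":-0.002,"rz":0}
  ]
}}

```text
time_s: 13.7
tcp_pos: [0.4813, 0.2716, 0.1841]
ee_rot: [-3.141, 0.001, 1.175]
ft_force: [0.3, 0.0, -0.4]
grip_width: 0.0248
```

Run:
```python
from h import *
go([.482,.2714,.112],Rt())
```

```text
t 13.7 tcp [0.4813 0.2716 0.1841] rot [-3.1408e+00  6.0000e-04  1.1749e+00] F [ 0.28  0.03 -0.37] w 0.0248 q [ 0.38  0.37 -0.26  0.95  0.    2.35]
xyz [0.0001 0.0008 0.0721] r [-0.0016  0.0013  0.0007]
```

The rod is in the hole with no force. Going on down to 2 mm above home.

Emit:
{"method": "servo_tool", "body": {
  "motion": [
    {"grip":1,"x":0,"y":0.0005,"z":0.025,"rx":0,"ry":0,"rz":0},
    {"grip":1,"x":0,"y":0.0005,"z":0.045,"rx":0,"ry":0,"rz":0},
    {"grip":1,"x":0,"y":0.0005,"z":0.06,"rx":0,"ry":0,"rz":0},
    {"grip":1,"x":0,"y":0.0005,"z":0.068,"rx":0,"ry":0,"rz":0},
    {"grip":1,"x":0,"y":0.0005,"z":0.07,"rx":0,"ry":0,"rz":0},
    {"grip":1,"x":0,"y":0.0005,"z":0.071,"rx":0,"ry":0,"rz":0}
  ]
}}

```text
time_s: 14.45
tcp_pos: [0.4831, 0.272, 0.1149]
ee_rot: [3.14, -0.002, 1.175]
ft_force: [0.8, 0.2, -0.7]
grip_width: 0.0253
```

Run:
```python
from h import *
go([.482,.2714,.1105],Rt())
```

```text
t 14.45 tcp [0.4831 0.272  0.1149] rot [ 3.1400e+00 -1.6000e-03  1.1748e+00] F [ 0.78  0.23 -0.65] w 0.0253 q [ 0.38  0.44 -0.35  0.78  0.    2.35]
xyz [-0.001  -0.0008  0.0044] r [ 0.0031 -0.0033  0.0005]
```

Emit:
{"method": "servo_tool", "body": {
  "motion": [
    {"grip":1,"x":-0.001,"y":-0.001,"z":0.001,"rx":0.002,"ry":-0.002,"rz":0},
    {"grip":1,"x":-0.001,"y":-0.001,"z":0.002,"rx":0.002,"ry":-0.002,"rz":0},
    {"grip":1,"x":-0.001,"y":-0.001,"z":0.003,"rx":0.002,"ry":-0.002,"rz":0},
    {"grip":1,"x":-0.001,"y":-0.001,"z":0.003,"rx":0.002,"ry":-0.002,"rz":0}
  ]
}}

```text
time_s: 14.95
tcp_pos: [0.4813, 0.2712, 0.1114]
ee_rot: [-3.141, 0.0, 1.175]
ft_force: [-0.2, 0.1, -0.2]
grip_width: 0.0249
```

Run:
```python
from h import *
go([.482,.2714,.1105],Rt())
```

```text
t 14.95 tcp [0.4813 0.2712 0.1114] rot [-3.1414  0.      1.1748] F [-0.19  0.07 -0.22] w 0.0249 q [ 0.38  0.44 -0.35  0.78  0.    2.35]
xyz [0.0004 0.0005 0.0009] r [-0.0004  0.0001  0.0005]
```

Emit:
{"method": "servo_tool", "body": {
  "motion": [
    {"grip":1,"x":0,"y":0,"z":0.0007,"rx":0,"ry":0,"rz":0},
    {"grip":0.6,"x":0,"y":0,"z":0.0007,"rx":0,"ry":0,"rz":0},
    {"grip":0.4,"x":0,"y":0,"z":0.0007,"rx":0,"ry":0,"rz":0},
    {"grip":0.3,"x":0,"y":0,"z":0.0007,"rx":0,"ry":0,"rz":0},
    {"grip":0.25,"x":0,"y":0,"z":0.0007,"rx":0,"ry":0,"rz":0},
    {"grip":0.2,"x":0,"y":0,"z":0.0007,"rx":0,"ry":0,"rz":0},
    {"grip":0.2,"x":0,"y":0,"z":0.0007,"rx":0,"ry":0,"rz":0}
  ]
}}

```text
time_s: 15.82
tcp_pos: [0.4814, 0.2713, 0.1107]
ee_rot: [-3.141, -0.0, 1.175]
ft_force: [0.2, 0.6, 0.1]
grip_width: 0.068
```

Emit:
{"method": "servo_tool", "body": {
  "motion": [
    {"grip":0.2,"x":0,"y":0,"z":-0.02,"rx":0,"ry":0,"rz":0},
    {"grip":0.2,"x":0,"y":0,"z":-0.06,"rx":0,"ry":0,"rz":0},
    {"grip":0.2,"x":0,"y":0,"z":-0.1,"rx":0,"ry":0,"rz":0},
    {"grip":0.2,"x":0,"y":0,"z":-0.1,"rx":0,"ry":0,"rz":0}
  ]
}}

```text
time_s: 16.32
tcp_pos: [0.4836, 0.2721, 0.2142]
ee_rot: [3.137, -0.005, 1.175]
ft_force: [-0.1, 0.2, -0.2]
grip_width: 0.0684
```

Run:
```python
from h import *
go([.4893,-.2982,.2],Rt())
im,d=vision.capture('scene'); P=cloud('scene',d)
cv2.imwrite('pics/scene4.png',cv2.resize(im[90:250,370:480],None,fx=4,fy=4,interpolation=cv2.INTER_CUBIC))
q=P.reshape(-1,3); q=q[~np.isnan(q[:,0])]; q=q[(np.hypot(q[:,0]-.483,q[:,1]-.271)<.02)&(q[:,2]>.145)&(q[:,2]<.165)]; print('top handle',len(q),q.mean(0),(q.min(0)+q.max(0))/2,q.max(0))
```

```text
t 16.32 tcp [0.4836 0.2721 0.2142] rot [ 3.1369 -0.0047  1.1748] F [-0.11  0.2  -0.23] w 0.0684 q [ 0.38  0.34 -0.22  1.01  0.    2.35]
xyz [-0.5241  0.2252  0.0128] r [ 0.0094 -0.0094  0.0006]
top handle 75 [0.48521481 0.27016764 0.1494735 ] [0.4833717  0.27054442 0.14876559] [0.49684408 0.28276766 0.15248414]
```

View pics/scene4.png

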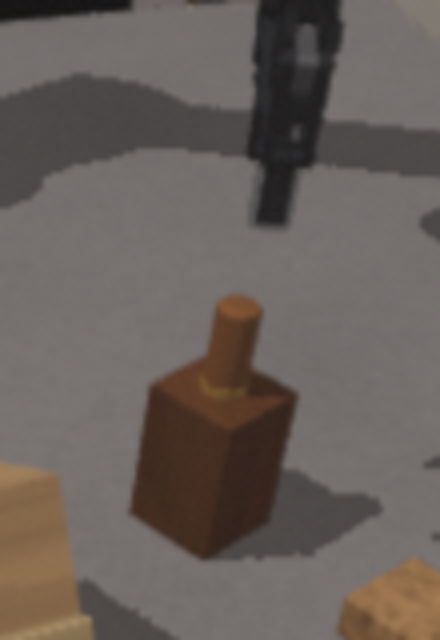

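The rod is home in the stand and upright. Next is dowel64 at about (0.489, -0.298).

Emit:
{"method": "servo_tool", "body": {
  "motion": [
    {"grip":0.2,"x":-0.524,"y":0.225,"z":0.013,"rx":0.009,"ry":-0.009,"rz":0},
    {"grip":0.2,"x":-0.524,"y":0.225,"z":0.013,"rx":0.009,"ry":-0.009,"rz":0},
    {"grip":0.2,"x":-0.524,"y":0.225,"z":0.013,"rx":0.009,"ry":-0.009,"rz":0},
    {"grip":0.2,"x":-0.524,"y":0.225,"z":0.013,"rx":0.009,"ry":-0.009,"rz":0},
    {"grip":0.2,"x":-0.524,"y":0.225,"z":0.013,"rx":0.009,"ry":-0.009,"rz":0},
    {"grip":0.2,"x":-0.524,"y":0.225,"z":0.013,"rx":0.009,"ry":-0.009,"rz":0},
    {"grip":0.2,"x":-0.524,"y":0.225,"z":0.013,"rx":0.009,"ry":-0.009,"rz":0},
    {"grip":0.2,"x":-0.524,"y":0.225,"z":0.013,"rx":0.009,"ry":-0.009,"rz":0},
    {"grip":0.2,"x":-0.524,"y":0.225,"z":0.013,"rx":0.009,"ry":-0.009,"rz":0},
    {"grip":0.2,"x":-0.524,"y":0.225,"z":0.013,"rx":0.009,"ry":-0.009,"rz":0}
  ]
}}

```text
time_s: 17.62
tcp_pos: [0.4858, -0.3024, 0.1958]
ee_rot: [-3.135, 0.005, 1.17]
ft_force: [-0.6, 1.2, -0.6]
grip_width: 0.0682
```

Run:
```python
from h import *
go([.489,-.298,.12],Rt())
```

```text
t 17.62 tcp [ 0.4858 -0.3024  0.1958] rot [-3.1354  0.0046  1.1696] F [-0.63  1.18 -0.62] w 0.0682 q [-0.68  0.4  -0.18  1.   -0.01  1.29]
xyz [0.0057 0.0017 0.0758] r [-0.0124  0.0092 -0.0098]
```

Emit:
{"method": "servo_tool", "body": {
  "motion": [
    {"grip":0.2,"x":0.003,"y":0.001,"z":0.04,"rx":-0.005,"ry":0.004,"rz":-0.005},
    {"grip":0.2,"x":0.003,"y":0.001,"z":0.07,"rx":-0.005,"ry":0.004,"rz":-0.005},
    {"grip":0.2,"x":0.003,"y":0.001,"z":0.075,"rx":-0.005,"ry":0.004,"rz":-0.005},
    {"grip":0.2,"x":0.003,"y":0.001,"z":0.075,"rx":-0.005,"ry":0.004,"rz":-0.005}
  ]
}}

```text
time_s: 18.12
tcp_pos: [0.4884, -0.296, 0.1227]
ee_rot: [-3.139, 0.002, 1.178]
ft_force: [0.8, 0.5, 0.6]
grip_width: 0.0682
```

Run:
```python
from h import *
go([.489,-.298,.046],Rt())
s=sense()
for n in ('scene','top'):
    im,d=vision.capture(n); print(n,proj(n,s['tcp_pos'])); cv2.imwrite('pics/%s5.png'%n,cv2.resize(im[200:320,400:540] if n=='top' else im[160:300,100:260],None,fx=4,fy=4,interpolation=cv2.INTER_CUBIC))
```

```text
t 18.12 tcp [ 0.4884 -0.296   0.1227] rot [-3.1386e+00  2.1000e-03  1.1781e+00] F [0.83 0.48 0.58] w 0.0682 q [-0.67  0.46 -0.29  0.83 -0.    1.29]
xyz [-0.0014  0.0015  0.0767] r [-0.006   0.0043  0.0071]
scene (np.float64(170.18126722897176), np.float64(209.9799120062225))
top (np.float64(465.76751466298936), np.float64(262.202892231704))
```

View pics/scene5.png

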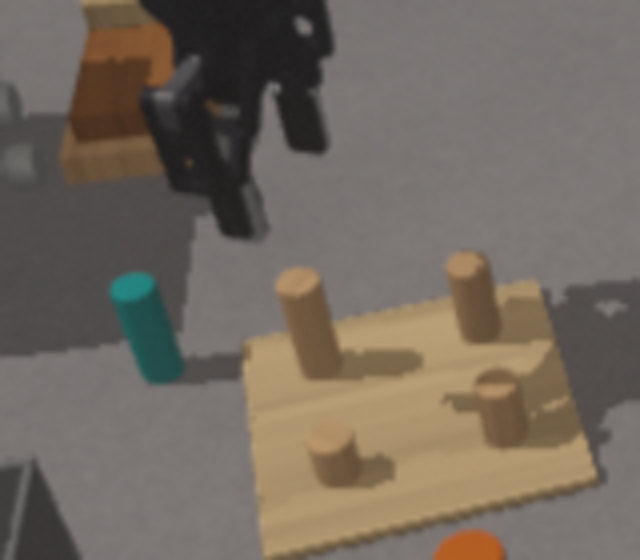

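View pics/top5.png

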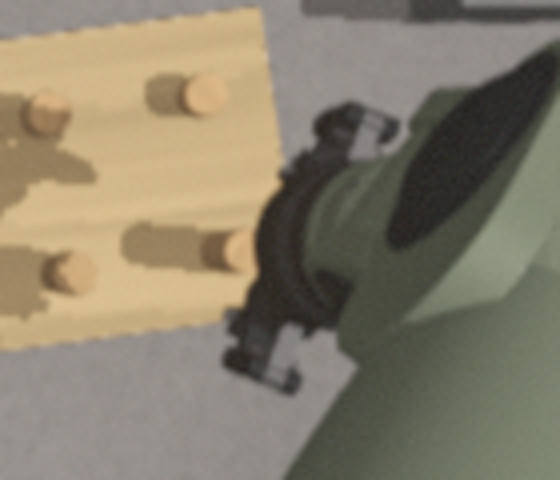

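The fingertips straddle the 64 mm dowel, and their midpoint is where predicted. Going down.

Emit:
{"method": "servo_tool", "body": {
  "motion": [
    {"grip":0.2,"x":-0.001,"y":0.001,"z":0.02,"rx":-0.004,"ry":0.003,"rz":0.004},
    {"grip":0.2,"x":-0.001,"y":0.001,"z":0.045,"rx":-0.004,"ry":0.003,"rz":0.004},
    {"grip":0.2,"x":-0.001,"y":0.001,"z":0.065,"rx":-0.004,"ry":0.003,"rz":0.004},
    {"grip":0.2,"x":-0.001,"y":0.001,"z":0.075,"rx":-0.004,"ry":0.003,"rz":0.004},
    {"grip":0.2,"x":-0.001,"y":0.001,"z":0.075,"rx":-0.004,"ry":0.003,"rz":0.004},
    {"grip":0.2,"x":-0.001,"y":0.001,"z":0.075,"rx":-0.004,"ry":0.003,"rz":0.004}
  ]
}}

```text
time_s: 18.98
tcp_pos: [0.4895, -0.2987, 0.0487]
ee_rot: [3.14, 0.002, 1.175]
ft_force: [-0.1, -0.1, 0.3]
grip_width: 0.0683
```

Run:
```python
from h import *
go([.489,-.298,.046],Rt())
```

```text
t 18.98 tcp [ 0.4895 -0.2987  0.0487] rot [3.1401e+00 1.5000e-03 1.1753e+00] F [-0.07 -0.09  0.34] w 0.0683 q [-0.68  0.55 -0.36  0.66 -0.    1.29]
xyz [ 0.0005 -0.0007  0.0027] r [0.003  0.003  0.0016]
```

Emit:
{"method": "servo_tool", "body": {
  "motion": [
    {"grip":0.4,"x":0,"y":-0.0005,"z":0.0025,"rx":0.002,"ry":0.002,"rz":0},
    {"grip":0.5,"x":0,"y":-0.0005,"z":0.0025,"rx":0.002,"ry":0.002,"rz":0},
    {"grip":0.6,"x":0,"y":-0.0005,"z":0.0025,"rx":0.002,"ry":0.002,"rz":0},
    {"grip":0.7,"x":0,"y":-0.0005,"z":0.0025,"rx":0.002,"ry":0.002,"rz":0},
    {"grip":1,"x":0,"y":-0.0005,"z":0.0025,"rx":0.002,"ry":0.002,"rz":0},
    {"grip":1,"x":0,"y":-0.0005,"z":0.0025,"rx":0.002,"ry":0.002,"rz":0},
    {"grip":1,"x":0,"y":-0.0005,"z":0.0025,"rx":0.002,"ry":0.002,"rz":0}
  ],
  "grip_force": 35
}}

```text
time_s: 19.85
tcp_pos: [0.4884, -0.2981, 0.0453]
ee_rot: [-3.141, 0.0, 1.175]
ft_force: [-0.4, -0.5, 2.6]
grip_width: 0.0228
```

Run:
```python
from h import *
go([.489,-.298,.15],Rt())
```

```text
t 19.85 tcp [ 0.4884 -0.2981  0.0453] rot [-3.1406  0.      1.1752] F [-0.38 -0.53  2.58] w 0.0228 q [-0.68  0.55 -0.36  0.66 -0.    1.29]
xyz [ 0.0003  0.0005 -0.1047] r [-0.002   0.0001  0.0014]
```

Emit:
{"method": "servo_tool", "body": {
  "motion": [
    {"grip":1,"x":0,"y":0,"z":-0.01,"rx":0,"ry":0,"rz":0},
    {"grip":1,"x":0,"y":0,"z":-0.04,"rx":0,"ry":0,"rz":0},
    {"grip":1,"x":0,"y":0,"z":-0.09,"rx":0,"ry":0,"rz":0},
    {"grip":1,"x":0,"y":0,"z":-0.14,"rx":0,"ry":0,"rz":0},
    {"grip":1,"x":0,"y":0,"z":-0.15,"rx":0,"ry":0,"rz":0}
  ]
}}

```text
time_s: 20.48
tcp_pos: [0.4903, -0.2995, 0.1996]
ee_rot: [3.136, 0.002, 1.175]
ft_force: [0.2, -1.0, 0.3]
grip_width: 0.0227
```

Run:
```python
from h import *
print(H+N*.0673)
go(H+N*.0973,Rt(np.pi/6))
im,d=vision.capture('scene'); cv2.imwrite('pics/scene6.png',cv2.resize(im[100:300,60:260],None,fx=3,fy=3,interpolation=cv2.INTER_CUBIC))
```

```text
[0.52736148 0.06115836 0.1702818 ]
t 20.48 tcp [ 0.4903 -0.2995  0.1996] rot [3.1359e+00 1.9000e-03 1.1753e+00] F [ 0.2  -1.    0.31] w 0.0227 q [-0.68  0.39 -0.18  0.99 -0.    1.29]
xyz [ 0.339  -0.1174  0.002 ] r [-0.8702  0.5691  0.004 ]
```

View pics/scene6.png

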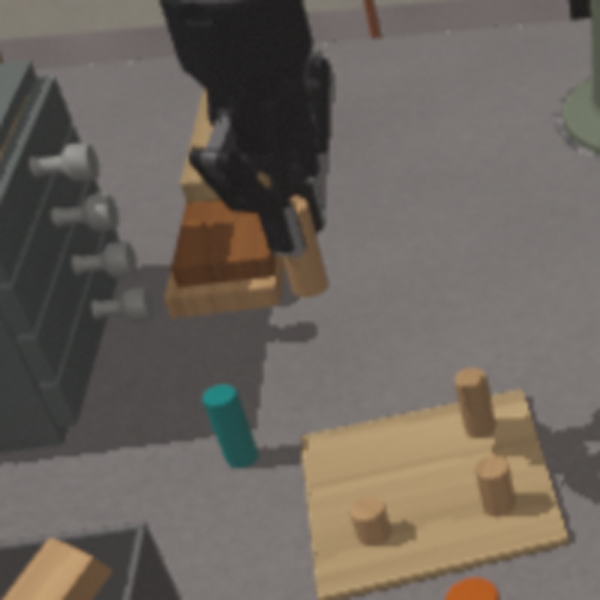

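The dowel is held straight and the other three still stand. Next it goes to the approach pose over the hole.

Emit:
{"method": "servo_tool", "body": {
  "motion": [
    {"grip":1,"x":0.055,"y":-0.019,"z":-0.015,"rx":-0.15,"ry":0.1,"rz":0.004},
    {"grip":1,"x":0.11,"y":-0.038,"z":-0.015,"rx":-0.3,"ry":0.2,"rz":0.004},
    {"grip":1,"x":0.16,"y":-0.056,"z":-0.015,"rx":-0.5,"ry":0.33,"rz":0.004},
    {"grip":1,"x":0.22,"y":-0.076,"z":-0.015,"rx":-0.7,"ry":0.46,"rz":0.004},
    {"grip":1,"x":0.28,"y":-0.097,"z":-0.01,"rx":-0.87,"ry":0.569,"rz":0.004},
    {"grip":1,"x":0.339,"y":-0.1174,"z":0,"rx":-0.87,"ry":0.569,"rz":0.004},
    {"grip":1,"x":0.339,"y":-0.1174,"z":0.002,"rx":-0.87,"ry":0.569,"rz":0.004},
    {"grip":1,"x":0.339,"y":-0.1174,"z":0.002,"rx":-0.87,"ry":0.569,"rz":0.004}
  ]
}}

```text
time_s: 21.52
tcp_pos: [0.5099, 0.0603, 0.1922]
ee_rot: [2.698, -0.275, 1.236]
ft_force: [-0.1, -0.3, 0.2]
grip_width: 0.0226
```

Run:
```python
from h import *
dep(.0373)
go(H+N*.0473,Rt(np.pi/6))
```

```text
tip depth mm -57.62386000981247 lateral [-4.07168931  1.70291781 -2.14098165] axial F 0.26116601963879155 [-0.06437558 -0.25794597  0.23911983]
t 21.52 tcp [0.5099 0.0603 0.1922] rot [ 2.6985 -0.2748  1.2365] F [-0.06 -0.26  0.24] w 0.0226 q [-0.11 -0.02 -0.89  0.21  0.15  1.89]
xyz [0.0003 0.005  0.0476] r [-0.0175 -0.0012 -0.0035]
```

Emit:
{"method": "servo_tool", "body": {
  "motion": [
    {"grip":1,"x":0,"y":0.004,"z":0.02,"rx":-0.016,"ry":0,"rz":0},
    {"grip":1,"x":0,"y":0.004,"z":0.035,"rx":-0.016,"ry":0,"rz":0},
    {"grip":1,"x":0,"y":0.004,"z":0.042,"rx":-0.016,"ry":0,"rz":0},
    {"grip":1,"x":0,"y":0.004,"z":0.042,"rx":-0.016,"ry":0,"rz":0},
    {"grip":1,"x":0,"y":0.004,"z":0.042,"rx":-0.016,"ry":0,"rz":0}
  ]
}}

```text
time_s: 22.15
tcp_pos: [0.5347, 0.0614, 0.1588]
ee_rot: [2.688, -0.276, 1.235]
ft_force: [-0.1, 0.3, -0.4]
grip_width: 0.0228
```

Run:
```python
from h import *
dep(.0373)
go(H+N*.0373,Rt(np.pi/6))
s=sense(); R=Ro.from_euler('xyz',s['ee_rot']); t=s['tcp_pos']+R.apply([0,0,.0373])
for n in ('scene','top'):
    im,d=vision.capture(n); print(n,proj(n,t),proj(n,H)); cv2.imwrite('pics/%s7.png'%n,cv2.resize(im[180:280,230:330] if n=='top' else im[130:250,290:410],None,fx=5,fy=5,interpolation=cv2.INTER_CUBIC))
```

```text
tip depth mm -16.466071992187192 lateral [ 0.7161154  -0.95283348  0.31266225] axial F -0.31977488294050527 [-0.1322196   0.27534109 -0.41683627]
t 22.15 tcp [0.5347 0.0614 0.1588] rot [ 2.6881 -0.2758  1.2347] F [-0.13  0.28 -0.42] w 0.0228 q [-0.1   0.08 -0.9   0.08  0.14  1.91]
xyz [ 0.0006 -0.0011  0.0165] r [ 0.0043 -0.0015 -0.0075]
scene (np.float64(347.54295195920804), np.float64(204.80289766648912)) (np.float64(349.250872770943), np.float64(212.35438644507798))
top (np.float64(286.11922849970733), np.float64(231.65560349293085)) (np.float64(285.4065495129001), np.float64(228.47408714922406))
```

View pics/scene7.png

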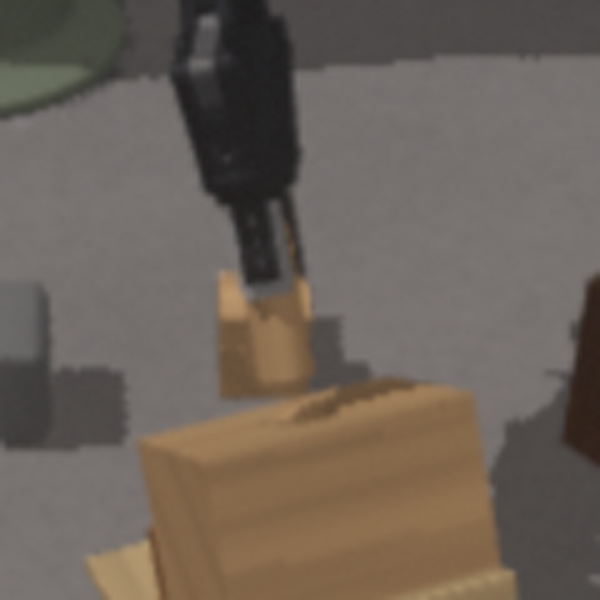

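View pics/top7.png

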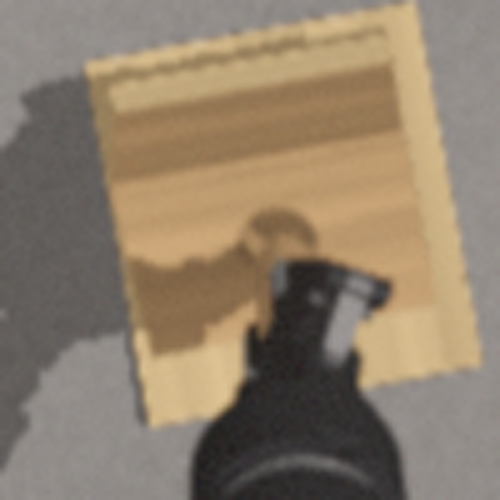

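Emit:
{"method": "servo_tool", "body": {
  "motion": [
    {"grip":1,"x":0.0005,"y":-0.001,"z":0.006,"rx":0.004,"ry":0,"rz":0},
    {"grip":1,"x":0.0005,"y":-0.001,"z":0.012,"rx":0.004,"ry":0,"rz":0},
    {"grip":1,"x":0.0005,"y":-0.001,"z":0.015,"rx":0.004,"ry":0,"rz":0},
    {"grip":1,"x":0.0005,"y":-0.001,"z":0.018,"rx":0.004,"ry":0,"rz":0},
    {"grip":1,"x":0.0005,"y":-0.001,"z":0.019,"rx":0.004,"ry":0,"rz":0},
    {"grip":1,"x":0.0005,"y":-0.001,"z":0.02,"rx":0.004,"ry":0,"rz":0}
  ]
}}

```text
time_s: 23.0
tcp_pos: [0.5438, 0.0648, 0.1408]
ee_rot: [2.69, -0.276, 1.236]
ft_force: [0.4, 0.2, 0.5]
grip_width: 0.0228
```

Run:
```python
from h import *
dep(.0373)
go(H+N*(.0373-.015),Rt(np.pi/6))
```

```text
tip depth mm 3.87770587602724 lateral [-0.29093516  0.73897461 -0.0915879 ] axial F 0.24492364462949767 [0.39718949 0.24291516 0.53300784]
t 23.0 tcp [0.5438 0.0648 0.1408] rot [ 2.6904 -0.2758  1.2359] F [0.4  0.24 0.53] w 0.0228 q [-0.09  0.13 -0.9   0.03  0.13  1.91]
xyz [-0.0005  0.0006  0.0111] r [-0.001  -0.0025 -0.0053]
```

The dowel is 3.9 mm in with no force. Continuing to about 15 mm, then 31 mm.

Emit:
{"method": "servo_tool", "body": {
  "motion": [
    {"grip":1,"x":0,"y":0.0005,"z":0.003,"rx":0,"ry":0,"rz":0},
    {"grip":1,"x":0,"y":0.0005,"z":0.006,"rx":0,"ry":0,"rz":0},
    {"grip":1,"x":0,"y":0.0005,"z":0.009,"rx":0,"ry":0,"rz":0},
    {"grip":1,"x":0,"y":0.0005,"z":0.011,"rx":0,"ry":0,"rz":0}
  ]
}}

```text
time_s: 23.5
tcp_pos: [0.5495, 0.0655, 0.1313]
ee_rot: [2.691, -0.276, 1.236]
ft_force: [-1.2, 0.2, -0.7]
grip_width: 0.0227
```

Run:
```python
from h import *
dep(.0373)
go(H+N*(.0373-.031),Rt(np.pi/6))
```

```text
tip depth mm 15.058925950687026 lateral [-0.02062307  0.53058093  0.0405503 ] axial F 0.019173687995436235 [-1.24963957  0.20740536 -0.66760514]
t 23.5 tcp [0.5495 0.0655 0.1313] rot [ 2.6907 -0.2757  1.2358] F [-1.25  0.21 -0.67] w 0.0227 q [-0.09  0.16 -0.9   0.    0.13  1.92]
xyz [-0.0005  0.0002  0.0159] r [-0.0016 -0.0022 -0.0054]
```

Emit:
{"method": "servo_tool", "body": {
  "motion": [
    {"grip":1,"x":0,"y":0,"z":0.004,"rx":0,"ry":0,"rz":0},
    {"grip":1,"x":0,"y":0,"z":0.008,"rx":0,"ry":0,"rz":0},
    {"grip":1,"x":0,"y":0,"z":0.012,"rx":0,"ry":0,"rz":0},
    {"grip":1,"x":0,"y":0,"z":0.015,"rx":0,"ry":0,"rz":0},
    {"grip":1,"x":0,"y":0,"z":0.015,"rx":0,"ry":0,"rz":0}
  ]
}}

```text
time_s: 24.12
tcp_pos: [0.5569, 0.0669, 0.1183]
ee_rot: [2.691, -0.276, 1.236]
ft_force: [-0.6, 0.4, 0.2]
grip_width: 0.0228
```

Run:
```python
from h import *
dep(.0373)
```

```text
tip depth mm 30.06046710363752 lateral [-0.09015393  0.56657521  0.00372262] axial F 0.40514734969976723 [-0.57615998  0.41729732  0.18206419]
```

It's 30 mm in and free. I'll open the fingers so it slides to the floor.

Emit:
{"method": "servo_tool", "body": {
  "motion": [
    {"grip":0.6,"x":0,"y":0,"z":0,"rx":0,"ry":0,"rz":0},
    {"grip":0.5,"x":0,"y":0,"z":0,"rx":0,"ry":0,"rz":0},
    {"grip":0.45,"x":0,"y":0,"z":0,"rx":0,"ry":0,"rz":0},
    {"grip":0.45,"x":0,"y":0,"z":0,"rx":0,"ry":0,"rz":0},
    {"grip":0.45,"x":0,"y":0,"z":-0.01,"rx":0,"ry":0,"rz":0},
    {"grip":0.45,"x":0,"y":0,"z":-0.05,"rx":0,"ry":0,"rz":0},
    {"grip":0.45,"x":0,"y":0,"z":-0.1,"rx":0,"ry":0,"rz":0},
    {"grip":0.45,"x":0,"y":0,"z":-0.1,"rx":0,"ry":0,"rz":0}
  ]
}}

```text
time_s: 25.12
tcp_pos: [0.5085, 0.0577, 0.2095]
ee_rot: [2.683, -0.277, 1.237]
ft_force: [-0.1, -0.7, -0.4]
grip_width: 0.0469
```

Run:
```python
from h import *
dep(0)
for n in ('scene','top'):
    im,d=vision.capture(n); P=cloud(n,d)
    cv2.imwrite('pics/%s8.png'%n,cv2.resize(im[180:280,230:330] if n=='top' else im[130:250,290:410],None,fx=5,fy=5,interpolation=cv2.INTER_CUBIC))
    q=P.reshape(-1,3);q=q[~np.isnan(q[:,0])]; v=q-H; h=v@N; r=np.linalg.norm(v-h[:,None]*N,axis=1)
    a=h[(r<.009)&(h<.05)&(h>-.07)]; b=h[(r>.022)&(r<.033)&(abs(h)<.01)]; print(n,'centre h',len(a),np.median(a)*1e3,a.min()*1e3,a.max()*1e3,'ring',len(b),np.median(b)*1e3)
```

```text
tip depth mm -110.8459119741875 lateral [2.59464099 0.36493311 1.51852356] axial F -0.23682119973988552 [-0.10578597 -0.72998118 -0.40678127]
scene centre h 13 -0.5334915838333343 -2.037251204019009 0.02223096304619026 ring 84 -0.5900958340522833
top centre h 60 -0.503407076352205 -12.910554096741798 4.911877781913796 ring 388 -0.005706535968619546
```

View pics/scene8.png

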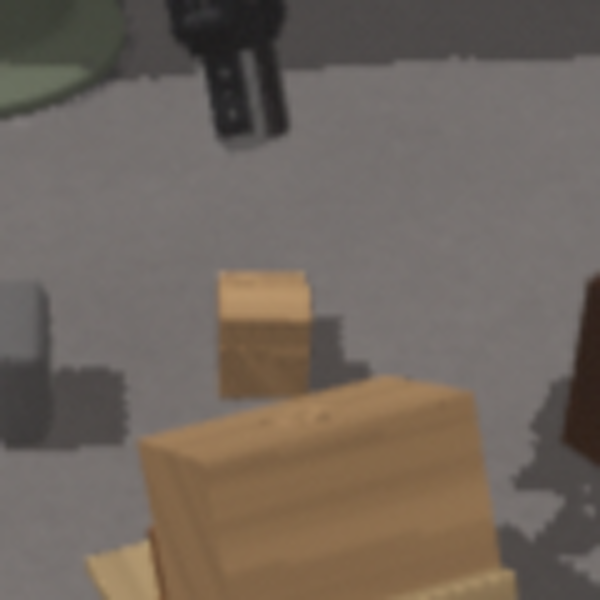

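View pics/top8.png

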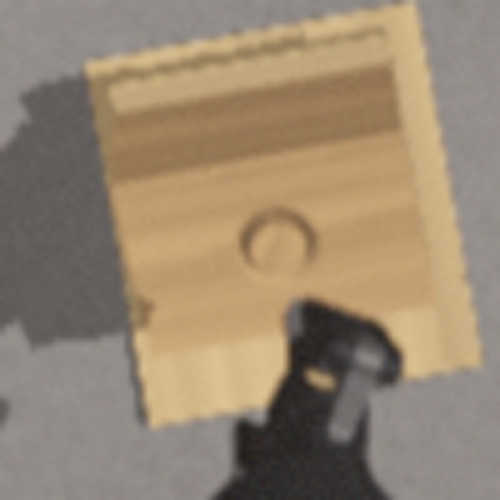

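The dowel is flush: its end reads within 0.5 mm of the face around it in both depth images. I'll take one last full view, then hand in.

Run:
```python
from h import *
im,d=vision.capture('scene'); cv2.imwrite('pics/scene9.png',im)
o=cv2.imread('pics/scene0.png'); print(sense()['time_s'],sense()['ft_force'])
```

```text
25.275 [ 0.00403177 -0.76349944 -0.22010528]
```

View pics/scene9.png

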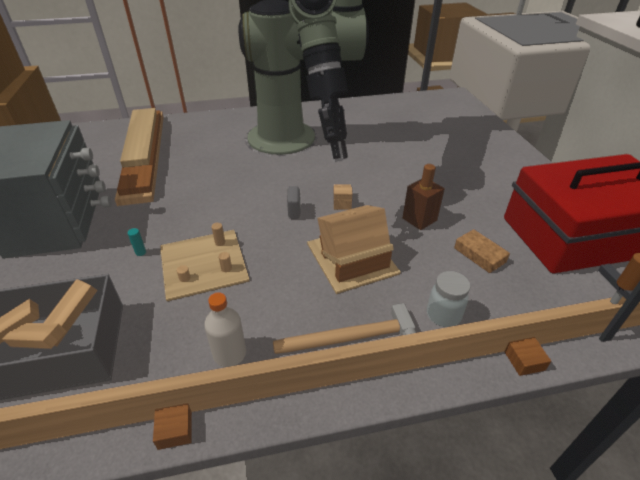

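The rod is upright in the stand at (427,195). Three dowels stand on the board, and the turquoise peg and the clutter look unmoved.

```bash
python3 -c "
from cell import arm
print(arm.hand_in())"
```

```text
the job is handed in; nothing more can be done
None
```

The hole is 64 mm deep, and the 64 mm dowel is now in it with its end flush with the face; I handed the job in at about 25 s of the 64 s allowed.

- **Depth:** the rod met no resistance at 28, 40 or 52 mm and touched firmly at 64.4 mm (a brief peak of about 22 N). I eased it to about 9 N and let it rest there for roughly half a second.
- **Rod:** it is back upright in the stand. The handle top is at the same height as at the start, within about 1 mm.
- **Dowel:** I took the plain wood 64 mm dowel, leaving the turquoise look-alike. I released it about 30 mm into the hole and it slid down by itself. Both depth images put its end within about 0.5 mm of the surrounding face, but some stray top-camera readings ranged from -13 to +5 mm.
- **Everything else:** in the last picture the other three dowels, the turquoise peg and the clutter look unmoved, and the gripper is clear of everything.

The trained networks' hole-mouth point was about 5 to 9 mm away from the face geometry. I used the geometry instead, which matched the picture and the fit. My first move call was refused because of missing fields, and joint 6's range made me add 1 rad of yaw to the tool. Neither affected the result.

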